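Slide a tall bottle into the filler's V-stop and start the fill

ROBOT

A 7-joint arm with a two-finger parallel gripper is mounted at the origin on the work surface. World frame = base frame: x ahead of the robot, y to its left, z up, the work surface at z = 0. Lengths are in m, angles in degrees, forces in N, time in s.
With the tool pointing down it reaches from about 0.4 to 0.875 m from the base axis. Payload 6.5 kg.
Tool frame: the origin (TCP) lies at the very end of the fingers, on their centre line; the grasp point (between the pads) lies behind it (tcp_to_grasp is the z of the grasp point in the tool frame, in m); z points along the fingers, y is the direction in which the jaws open and shut (so a half turn about z gives the same grasp; the last joint's range is limited). The gripper opens to 88 mm and grips with 3 to 60 N. Pads are 18 mm wide; open, the fingers measure 123 mm over their backs; the gripper's body (75 mm by 187 mm) begins 45 mm behind the grasp point.
Start: joints at [62.785, 30.733, -0.252, 88.115, 0.149, 61.152, -4.079], TCP at [0.258, -0.596, 0.239] pointing down, gripper open.
Joint ranges: [-154.64, 154.64], [-21.42, 123.67], [-72.66, 72.17], [13.99, 137.28], [-74.86, 254.86], [10.95, 109.41], [-158.01, 158.01]. Speed limits (degrees/s): [136.94, 136.94, 180, 180, 180, 180, 180].

INTERFACE

Orientations are given as [roll, pitch, yaw] about the fixed x, y, z axes, in that order (R = Rz(yaw) Ry(pitch) Rx(roll)).
In Python, from cell import * gives the robot as it stands. The module is installed in compiled form; this text tells all that it offers.
- The arm moves only by the tool move_arm, never from a script. Its arguments are lists of equal length, an entry for each row: "linear": the shift along the tool's x, y, z in cm, a list of three; "twist": the turn about the tool's z in rad. In form: {"linear": [[x, y, z], ...], "twist": [twist, ...]}. A call has 1 to 5 rows; each row shifts and turns the commanded pose from where the row before left it, along the tool's axes as they then stand; what a row does not reach is not made up. A row lasts 1/10 s, in which the tool goes at most 50 mm and 8.59 degrees, less where a joint would pass 70% of its speed; a pose out of reach is approached as far as the arm can. A call with a gripper value outside its range is refused whole. "hand" is the opening, from -1 (shut) to 1 (fully open), set as the call begins (left out, the last holds). The fingers move at their own pace and stop on an object; the grip force is fixed at half the most. Time passes only in rows, so rows that do not move let the fingers close. It gives the time, the measured TCP pose, the force and the opening at its end, in the units of the state.
- read_state(): the state, without advancing time (a new reading comes with each control period).
- camera(name): name is "scene" or "top" or "wrist"; returns a dict with "frame" (400x640x3 uint8, blue, green, red), "vertical_fov" (degrees; the focal length in pixels is half the picture's height over the tangent of half this angle, whatever the lens; pixels are square), "cx", "cy" (the principal point, pixels), "dist" ([k1, k2, p1, p2, k3] as OpenCV has them; the pictures are not rectified), "rvec" (rotation vector, rad) and "tvec" (3), from world to camera coordinates, as OpenCV has them. Camera axes: x right, y down, z forward; pixel columns grow to the right and rows downward; lengths in m; the calibration is good to about 2 mm. A picture is of the moment at which its call begins. There is no depth.
- hand_in(): hands the job in, once; it reports no verdict.
The state is a dict: "clock": time; "joint_positions": joint angles; "dq": joint speeds; "effort": joint torques, N m; "eef_pos": TCP position; "tcp_rot": TCP orientation; "wrist_force": force on the tool from outside, world axes, zero at the start; "torque": the same for the moment, N m; "opening": finger opening in m.
Only numpy, scipy, OpenCV 4.12 (cv2) and the standard library are available. Lean on these libraries where they do the work, as an engineer would, in place of code of your own. Each camera call takes 0.05 s, during which the arm holds its last target. There are 200 camera calls.

TASK

Push the tall slender bottle along the table, low on its body so that it slides upright without tipping or leaving the table, until it stands fully home under the filler's spout, against both faces of the V-stop. Then press the start button on the control box all the way down with a fingertip, let it come back up and move away. Do not press the button before the bottle is home, and leave the other things where they stand.

Things in the scene. Friction and masses are not known exactly. Their poses are not given: they have to be found in the camera images.
- bottle: Tall slender amber glass bottle, loose on the table, 0.35-0.6 kg: straight round body 62 mm in diameter up to 150 mm, then a neck 27 mm in diameter, 245 mm tall in all. Origin at the centre of its underside, z up along its axis. It tips if pushed high; pushed below about 35 mm above the table it slides.
- filler: Filling station, bolted down. Origin on the table at the seat (bottle axis when home); +x the way the bottle goes in (to the robot's right), z up. V-stop: two aluminium fences 45 mm high, 8 thick; inner faces 45 deg either side of x, meeting at x=+44 mm, opening to -x, ends x=-17, y=+/-61 mm. Manifold at x=120-180, y=+/-90 mm, 103 high; its 12 mm tube (top 336 mm) ends 262 mm above the seat.
- flask: A squat amber bottle, 84 mm in diameter, 135 mm tall, loose: a bystander. Origin at the centre of its underside.
- beaker: An open steel cup, 76 mm in diameter at the rim, 95 mm tall, loose: a bystander. Origin at the centre of its underside.
- stopper: A small wooden T-shaped bottle stopper standing on its head, 32 mm in diameter, 36 mm tall, loose: a bystander. Origin at the centre of its underside.
- start_top (a point): Centre of the top face of the round black start button, 32 mm in diameter, on top of the fixed grey control box (90 x 80 mm, 50 mm high), far to the left or far to the right. The button goes straight down.
- start (a joint): Travel of the start button in m: 0 up, 0.006 fully down (about 5 N); it springs back.
Mind the look-alikes: they are no part of the job. Leave any purple look-alike of the part that bears start_top alone.

How it is judged:
By the outcome, as a careful person would: the job done as asked, in the order asked, and still so for the second after the job is handed in, with the robot touching nothing.
It also fails if it takes over 64 s, if anything falls off the work surface, if the arm or the gripper's body presses on something with over 40 N, if the wrist force passes 120 N, or if a joint passes its speed limit or range.

## Working session

There is one attempt and no reset: what is moved stays moved. The work goes in short steps, Python scripts to look and compute and a tool call to move; the robot and the scene stay as the last step left them, time stands still between calls to the robot, and variables do not carry over. Pictures are saved under pics/ and viewed, about 8 in all and at most 12, crops included, and the job is handed in when it is done.

Besides the shell and the picture viewer there is one more tool, called after "Emit:" as name(argument=value, ...) on one line, values as JSON. move_arm: Moves the arm, as the interface text tells. Its arguments: {"type":"object","properties":{"linear":{"type":"array","items":{"type":"array","items":{"type":"number"}}},"twist":{"type":"array","items":{"type":"number"}},"hand":{"type":"number"}},"required":["linear","twist"]}

```bash
mkdir -p pics
cat > h.py <<'E'
from cell import *
import cv2, numpy as np
def grab(n,fn=None):
    c=camera(n); np.savez(f'cal_{n}.npz',**{k:np.array(v) for k,v in c.items()})
    if fn: cv2.imwrite(f'pics/{fn}',c['frame'])
    return c
def K(c):
    f=200/np.tan(np.radians(float(c['vertical_fov']))/2)
    return np.array([[f,0,float(c['cx'])],[0,f,float(c['cy'])],[0,0,1]])
def load(n): return dict(np.load(f'cal_{n}.npz'))
def ray(c,uv,z):
    p=cv2.undistortPoints(np.array([[uv]],float),K(c),np.array(c['dist'],float))[0,0]
    R=cv2.Rodrigues(np.array(c['rvec'],float))[0];t=np.array(c['tvec'],float).ravel()
    o=-R.T@t;d=R.T@np.array([p[0],p[1],1]);return o+d*(z-o[2])/d[2]
def proj(c,P):
    return cv2.projectPoints(np.array(P,float).reshape(-1,3),np.array(c['rvec'],float),np.array(c['tvec'],float),K(c),np.array(c['dist'],float))[0].reshape(-1,2)
E
python3 - <<'E'
from h import *
print(read_state())
for n in('scene','top'):
    c=grab(n,n+'0.png'); R=cv2.Rodrigues(c['rvec'])[0]; print(n,-R.T@np.array(c['tvec']).ravel(),c['vertical_fov'],c['dist'])
E
```

```text
{'clock': 0.0, 'joint_positions': array([62.7872636 , 30.77639087, -0.25412925, 88.17024132,  0.14820687,
       61.15240364, -4.0773848 ]), 'dq': array([-0.0338364 ,  0.00610177, -0.08404066, -0.05020492,  0.06544488,
       -0.10598116, -0.05749414]), 'effort': array([-1.36167353e-05, -5.70973277e+01,  9.91005823e-01, -2.51598680e+01,
       -5.61605534e-02,  1.77833950e-02,  1.94472050e-04]), 'eef_pos': array([ 0.25809284, -0.59589246,  0.23785473]), 'tcp_rot': array([-1.79901519e+02,  6.67636243e-03,  2.34254292e+01]), 'wrist_force': array([ 0.03258357, -0.21505828,  1.07101128]), 'torque': array([ 0.03787553,  0.00704157, -0.03250798]), 'opening': 0.0880939814081043}
scene [ 1.38001323 -0.19043145  0.74949336] 51.6744236709617 [0.02679952 0.         0.         0.         0.        ]
top [0.33126374 0.10786805 1.53653581] 43.68274060347647 [-0.00070893  0.          0.          0.          0.        ]
```

View pics/scene0.png

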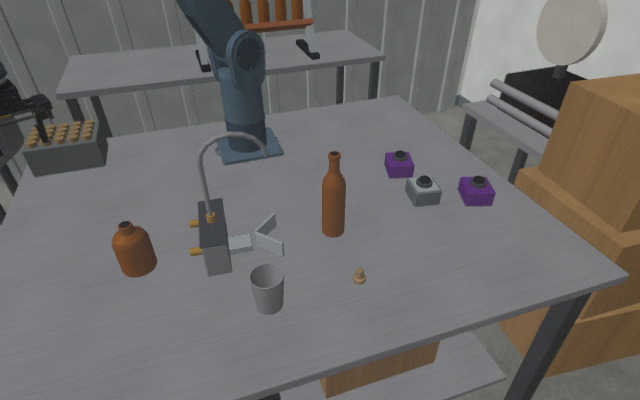

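View pics/top0.png

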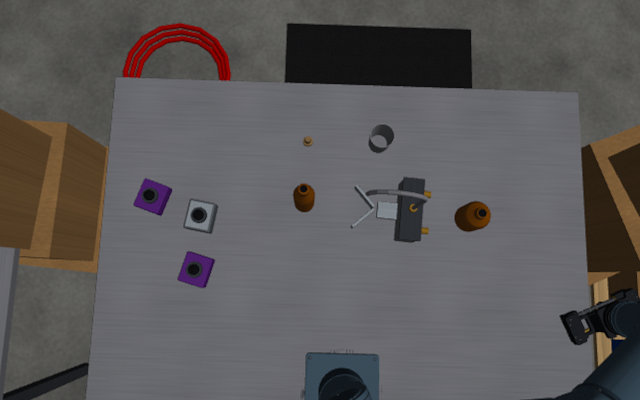

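Scene and top views. Bottle candidates in the top view are the slender bottle (304,197) and the squat flask (473,216); I choose the slender one. Button candidates are the grey box (200,215) and the purple boxes (152,197) and (196,269); I choose grey. The bystanders are the beaker (380,138), stopper (308,141) and flask. The V-stop is near (365,207). Next is a close crop to check.

Run:
```python
import cv2,numpy as np
a=cv2.imread('pics/top0.png'); s=cv2.imread('pics/scene0.png')
A=cv2.resize(a[165:255,175:435],None,fx=3,fy=3,interpolation=2)   # 780x270
B=cv2.resize(s[140:270,200:460],None,fx=2.5,fy=2.5,interpolation=2) #650x325
B=cv2.copyMakeBorder(B,0,0,0,780-650,0)
cv2.imwrite('pics/crop1.png',np.vstack([A,B]))
```

```text
(no output)
```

View pics/crop1.png

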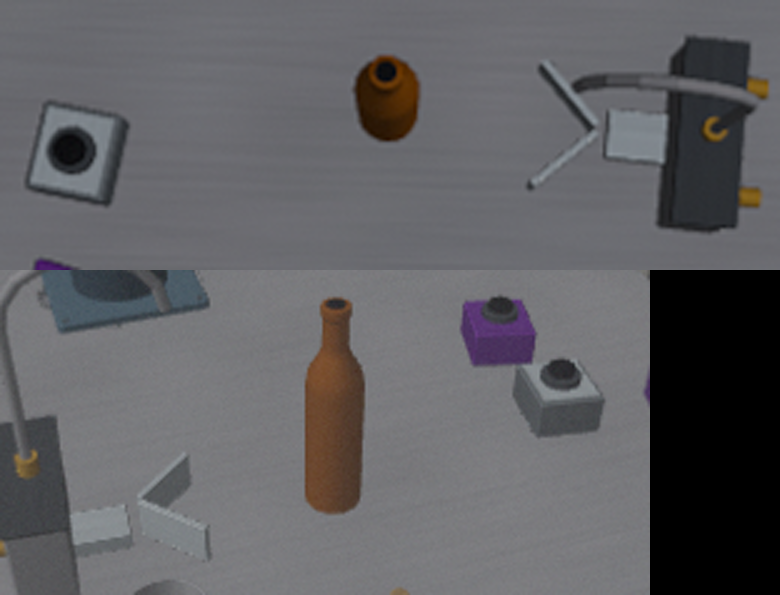

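```bash
cat >> h.py <<'E'
T=lambda x,y:(x/3+175-.33,y/3+165-.33)
S=lambda x,y:(x/2.5+200-.3,(y-270)/2.5+140-.3)
def tri(obs,x0):
    from scipy.optimize import least_squares
    r=least_squares(lambda p:np.hstack([proj(c,p)[0]-uv for c,uv in obs]),x0); return r.x,r.fun
E
cat > m.py <<'E'
from h import *
from scipy.optimize import least_squares
t,s=load('top'),load('scene')
print('mouth',tri([(t,T(386,70)),(s,S(336,303))],[.6,.1,.2]),ray(t,T(386,70),.245),ray(s,S(336,303),.245))
print('btn',tri([(t,T(71,150)),(s,S(561,368))],[.6,.4,.06]),ray(t,T(71,150),.06))
# bottle base silhouette in the scene: bottom-most point z=0
print('base front',ray(s,S(333,513),0))
def W(p,L):
    c,q=np.cos(p[2]),np.sin(p[2]); L=np.array(L,float)
    return np.c_[p[0]+c*L[:,0]-q*L[:,1],p[1]+q*L[:,0]+c*L[:,1],L[:,2]]
e=8/np.sqrt(2)/1000
L=[[.044,0,.045],[-.017+e/2,.061+e/2,.045],[-.017+e/2,-.061-e/2,.045]]
ot=np.array([T(588,128),T(545,64),T(531,187)]); 
# local +y = world +x-ish when +x is world -y
os=np.array([S(141,499),S(187,456),S(208,528)])
def f(p):
    w=W(p,L); return np.hstack([(proj(t,w)-ot).ravel(),(proj(s,w[[0,2,1]])-os).ravel()])
r=least_squares(f,[.6,-.05,-np.pi/2]); print('filler',r.x[:2],np.degrees(r.x[2]),r.fun.reshape(-1,2).round(1))
np.save('filler.npy',r.x)
M=[[.12,-.09,.103],[.12,.09,.103],[.18,.09,.103],[.18,-.09,.103]]
print((proj(t,W(r.x,M))-[175,165])*3)
E
python3 m.py
```

```text
mouth (array([0.56208871, 0.1263014 , 0.24800461]), array([-0.56382319, -0.21603873, -0.55627198,  0.03545552])) [0.56209692 0.12484526 0.245     ] [0.55748474 0.12953504 0.245     ]
btn (array([0.50497499, 0.43628913, 0.06865366]), array([-0.60271282, -0.34623103, -0.68104997,  0.08832617])) [0.50501878 0.43637591 0.06      ]
base front [0.58647479 0.11929221 0.        ]
filler [ 0.54788805 -0.03754875] -94.51180409221753 [[ 1.2  0.2]
 [-1.6 -1.2]
 [-1.  -0.7]
 [-0.2 -0.4]
 [-0.7 -1.3]
 [-0.7 -0.1]]
[[668.55691604 220.07428826]
 [683.60586488  37.22947186]
 [744.57136629  43.8564669 ]
 [730.67862142 226.83257277]]
```

Run:
```python
import cell
print([k for k in dir(cell) if not k.startswith('__')]); print(getattr(cell,'tcp_to_grasp',None))
from h import *
grab('wrist','w0.png')
```

```text
['PlanningError', 'camera', 'hand_in', 'read_state', 'tcp_to_grasp']
-0.0187
```

View pics/w0.png

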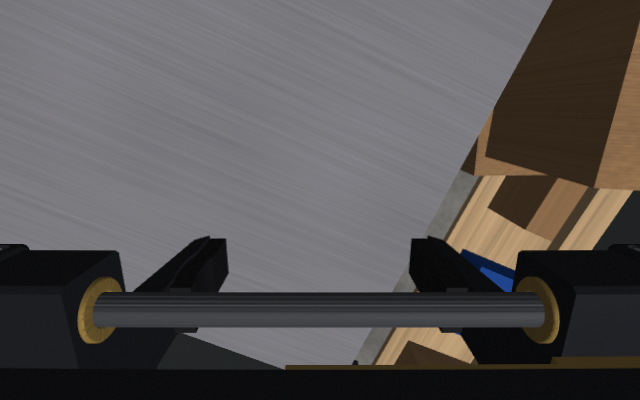

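The wrist view shows the open fingers, tips near (215,240) and (420,240), with carriage blocks and a rod above them. I'll use the calibration to work out how far the body overhangs the fingers, since that decides which side can push.

Run:
```python
from h import *
from scipy.spatial.transform import Rotation as Ro
c=load('wrist'); s=read_state()
Rt=Ro.from_euler('xyz',s['tcp_rot'],degrees=True).as_matrix(); p=s['eef_pos']
R=cv2.Rodrigues(c['rvec'])[0];t=c['tvec'].ravel()
print('cam in tool',Rt.T@(-R.T@t-p)); print('cam axes in tool',(Rt.T@R.T).round(3)); print(K(c))
w=lambda L:proj(c,np.array(L)@Rt.T+p).round(0).tolist()
for z in(0,-.0187,-.064,-.08,-.1,-.12):
  print(z,'x=-.0375,-.009,+.009,.0375; y=.044, .0615,.0935',[[w([[x,y,z]])[0] for x in(-.0375,-.009,.009,.0375)] for y in (.044,.0935)])
```

```text
cam in tool [ 0.06736314 -0.00062405 -0.14569592]
cam axes in tool [[-0.001 -0.964 -0.265]
 [ 1.    -0.001 -0.   ]
 [ 0.    -0.265  0.964]]
[[329.69006579   0.         318.18271037]
 [  0.         329.69006579 199.84532885]
 [  0.           0.           1.        ]]
0 x=-.0375,-.009,+.009,.0375; y=.044, .0615,.0935 [[[406.0, 322.0], [410.0, 271.0], [413.0, 237.0], [417.0, 178.0]], [[502.0, 322.0], [511.0, 271.0], [517.0, 237.0], [527.0, 178.0]]]
-0.0187 x=-.0375,-.009,+.009,.0375; y=.044, .0615,.0935 [[[416.0, 347.0], [421.0, 292.0], [425.0, 254.0], [431.0, 187.0]], [[524.0, 347.0], [535.0, 291.0], [542.0, 253.0], [555.0, 187.0]]]
-0.064 x=-.0375,-.009,+.009,.0375; y=.044, .0615,.0935 [[[456.0, 444.0], [466.0, 372.0], [474.0, 320.0], [488.0, 227.0]], [[606.0, 442.0], [628.0, 371.0], [644.0, 319.0], [672.0, 226.0]]]
-0.08 x=-.0375,-.009,+.009,.0375; y=.044, .0615,.0935 [[[478.0, 499.0], [493.0, 420.0], [504.0, 361.0], [524.0, 252.0]], [[653.0, 497.0], [683.0, 417.0], [706.0, 359.0], [746.0, 251.0]]]
-0.1 x=-.0375,-.009,+.009,.0375; y=.044, .0615,.0935 [[[519.0, 600.0], [544.0, 511.0], [563.0, 441.0], [599.0, 305.0]], [[736.0, 594.0], [786.0, 505.0], [824.0, 437.0], [895.0, 302.0]]]
-0.12 x=-.0375,-.009,+.009,.0375; y=.044, .0615,.0935 [[[587.0, 767.0], [635.0, 673.0], [674.0, 594.0], [758.0, 416.0]], [[871.0, 753.0], [963.0, 656.0], [1036.0, 576.0], [1185.0, 401.0]]]
```

Pointing straight down, the gripper body overhangs the fingers by about 28 mm only 64 mm above the tips, so it would hit the bottle before a low fingertip could. I need the tool leaned over. I'll lift and turn it so tool −x faces the push direction, then see how the arm handles its reach limit.

Emit:
move_arm(linear=[[0,0,-5],[0,0,-5],[0,0,-5],[0,0,-5],[0,0,-3]], twist=[-0.135,-0.135,-0.135,-0.135,-0.135])

```text
clock: 0.65
eef_pos: [0.2585, -0.5968, 0.4731]
tcp_rot: [179.8, 0.2, 62.4]
wrist_force: [1.0, -0.9, 0.4]
opening: 0.0883
```

Emit:
move_arm(linear=[[0,0,0],[0,0,0],[0,0,0],[0,0,0]], twist=[-0.135,-0.135,-0.135,0])

```text
clock: 1.05
eef_pos: [0.2582, -0.5964, 0.4683]
tcp_rot: [-180.0, -0.0, 85.4]
wrist_force: [0.0, -0.4, 0.6]
opening: 0.0883
```

Emit:
move_arm(linear=[[0,-5,0],[0,-5,0],[0,-5,0],[0,-5,0],[0,-5,0]], twist=[0,0,0,0,0])

```text
clock: 1.55
eef_pos: [0.0072, -0.5753, 0.4687]
tcp_rot: [180.0, 0.0, 85.1]
wrist_force: [0.6, -0.5, 0.0]
opening: 0.088
```

Emit:
move_arm(linear=[[-3,-5,0],[-5,0,0],[-5,0,0],[-5,0,0],[-5,0,0]], twist=[0,0,0,0,0])

```text
clock: 2.05
eef_pos: [-0.0515, -0.7904, 0.4687]
tcp_rot: [-180.0, -0.0, 85.1]
wrist_force: [-0.1, -1.2, 1.8]
opening: 0.0884
```

Emit:
move_arm(linear=[[-4,0,0],[-4,0,0],[-4,0,0]], twist=[0,0,0])

```text
clock: 2.35
eef_pos: [-0.0655, -0.8386, 0.4542]
tcp_rot: [179.0, 0.5, 83.6]
wrist_force: [-0.7, 0.7, -0.2]
opening: 0.0881
```

Emit:
move_arm(linear=[[-4,0,0],[-4,0,0],[-4,0,0],[-4,0,0]], twist=[0,0,0,0])

```text
clock: 2.75
eef_pos: [-0.073, -0.8691, 0.4261]
tcp_rot: [172.2, 2.6, 82.9]
wrist_force: [99.0, -19.5, 17.9]
opening: 0.0881
```

```bash
python3 -c "
from cell import *
s=read_state();print(s['joint_positions'].round(1),s['tcp_rot'],s['eef_pos'])"
```

```text
[ 88.8  63.7  72.2  14.  -74.9 109.4  93.2] [172.20905057   2.55413768  82.88219531] [-0.07298852 -0.86911575  0.42606796]
```

Emit:
move_arm(linear=[[1,0,0]], twist=[0])

```text
clock: 2.85
eef_pos: [-0.0857, -0.858, 0.4202]
tcp_rot: [172.5, 2.2, 81.9]
wrist_force: [-1.8, -0.7, 0.6]
opening: 0.0878
```

```bash
python3 -c "
from cell import *
s=read_state();print(s['joint_positions'].round(2),s['dq'].round(1),s['tcp_rot'],s['eef_pos'],s['wrist_force'])"
```

```text
[ 85.45  62.1   71.04  22.48 -70.16 107.77  97.36] [-44.9 -23.  -10.   85.6  44.5 -15.5  44. ] [172.50426308   2.18758174  81.87358515] [-0.08573182 -0.8579661   0.42018822] [-1.80981615 -0.67396014  0.58319833]
```

Emit:
move_arm(linear=[[2,0,0],[2,0,0],[2,0,0],[0,0,0],[0,0,0]], twist=[0,0,0,0,0])

```text
clock: 3.35
eef_pos: [-0.0685, -0.7993, 0.4237]
tcp_rot: [172.3, 2.6, 82.6]
wrist_force: [0.9, -0.1, -0.3]
opening: 0.0881
```

```bash
python3 -c "
from cell import *
s=read_state();print(s['joint_positions'].round(2),s['dq'].round(1),s['tcp_rot'],s['eef_pos'],s['wrist_force'])"
```

```text
[ 72.71  54.5   70.8   46.52 -60.09 101.91 108.22] [ 1.4  1.1 -0.3 -2.2 -0.2 -0.1  0.6] [172.2762496    2.59757016  82.61630686] [-0.06853399 -0.79933168  0.42373892] [ 0.8823808  -0.08628931 -0.30146532]
```

The tool leans when it is pushed past its reach, and the lean persists afterwards. The lean I got points the wrong way (+x). I'll use the inner reach limit on the +y side instead, where pulling in should lean the tip toward −y.

```bash
cat > pl.py <<'E'
import sys
from h import *
from scipy.spatial.transform import Rotation as Ro
def st():
    s=read_state(); R=Ro.from_euler('xyz',s['tcp_rot'],degrees=True).as_matrix()
    print('t',round(s['clock'],2),'J',s['joint_positions'].round(1),'p',s['eef_pos'].round(4),'rot',s['tcp_rot'].round(1),'zaxis',R[:,2].round(3),'F',s['wrist_force'].round(1))
    return s['eef_pos'],R
def plan(*ws,step=4.8):
    p,R=st()
    for w in ws:
        d=R.T@(np.array(w)-p)*100; n=max(1,int(np.ceil(np.linalg.norm(d)/step)))
        print('total',d.round(2),'rows',n,'each',(d/n).round(2)); p=np.array(w)
if __name__=='__main__': plan(*eval(sys.argv[1]),step=float(sys.argv[2]) if len(sys.argv)>2 else 4.8)
E
python3 pl.py "[(.4,-.45,.47),(.6,0,.47),(.4,.42,.47),(.05,.55,.47)]"
```

```text
t 3.35 J [ 72.7  54.5  70.8  46.5 -60.1 101.9 108.2] p [-0.0685 -0.7993  0.4237] rot [172.3   2.6  82.6] zaxis [ 0.128 -0.062 -0.99 ] F [ 0.9 -0.1 -0.3]
total [40.41 42.46 -0.76] rows 13 each [ 3.11  3.27 -0.06]
total [47.15 14.21 -0.23] rows 11 each [ 4.29  1.29 -0.02]
total [ 39.04 -24.76  -5.15] rows 10 each [ 3.9  -2.48 -0.51]
total [  8.39 -36.    -5.27] rows 8 each [ 1.05 -4.5  -0.66]
```

Emit:
move_arm(linear=[[3.1,3.3,-0.1],[3.1,3.3,-0.1],[3.1,3.3,-0.1],[3.1,3.3,-0.1],[3.1,3.3,-0.1]], twist=[0,0,0,0,0])

```text
clock: 3.85
eef_pos: [0.1132, -0.6651, 0.4437]
tcp_rot: [172.4, 2.6, 82.6]
wrist_force: [1.0, 0.2, 0.1]
opening: 0.0883
```

Emit:
move_arm(linear=[[3.1,3.3,-0.1],[3.1,3.3,-0.1],[3.1,3.3,-0.1],[3.1,3.3,-0.1],[3.1,3.3,-0.1]], twist=[0,0,0,0,0])

```text
clock: 4.35
eef_pos: [0.2949, -0.5309, 0.4646]
tcp_rot: [172.3, 2.7, 82.5]
wrist_force: [0.6, 1.0, 0.1]
opening: 0.0883
```

Emit:
move_arm(linear=[[3.1,3.3,-0.1],[3.1,3.3,-0.1],[3.1,3.3,-0.1],[4.3,1.3,0],[4.3,1.3,0]], twist=[0,0,0,0,0])

```text
clock: 4.85
eef_pos: [0.4403, -0.368, 0.4761]
tcp_rot: [172.3, 2.7, 82.5]
wrist_force: [-0.4, 0.5, 0.1]
opening: 0.0876
```

```bash
python3 pl.py "[(.6,0,.47),(.4,.42,.47),(.05,.55,.47)]"
```

```text
t 4.85 J [-18.   17.3  71.   88.9 -20.1  78.2  46.8] p [ 0.4403 -0.368   0.4761] rot [172.3   2.7  82.5] zaxis [ 0.127 -0.065 -0.99 ] F [-0.4  0.5  0.1]
total [38.56 11.09  0.26] rows 9 each [4.28 1.23 0.03]
total [ 38.98 -24.83  -5.26] rows 10 each [ 3.9  -2.48 -0.53]
total [  8.31 -36.01  -5.3 ] rows 8 each [ 1.04 -4.5  -0.66]
```

Emit:
move_arm(linear=[[4.3,1.2,0],[4.3,1.2,0],[4.3,1.2,0],[4.3,1.2,0],[4.3,1.2,0]], twist=[0,0,0,0,0])

```text
clock: 5.35
eef_pos: [0.5264, -0.1613, 0.475]
tcp_rot: [172.1, 2.6, 82.5]
wrist_force: [0.5, 0.1, 0.4]
opening: 0.0883
```

Emit:
move_arm(linear=[[4.3,1.2,0],[4.3,1.2,0],[4.3,1.2,0],[4,-2.5,-0.5],[4,-2.5,-0.5]], twist=[0,0,0,0,0])

```text
clock: 5.85
eef_pos: [0.5376, 0.0478, 0.4729]
tcp_rot: [172.1, 2.7, 82.3]
wrist_force: [-0.9, 0.4, 1.2]
opening: 0.0881
```

Emit:
move_arm(linear=[[4,-2.5,-0.5],[4,-2.5,-0.5],[4,-2.5,-0.5],[4,-2.5,-0.5],[4,-2.5,-0.5]], twist=[0,0,0,0,0])

```text
clock: 6.35
eef_pos: [0.4357, 0.2638, 0.4727]
tcp_rot: [172.2, 2.4, 82.5]
wrist_force: [0.5, 1.0, -0.3]
opening: 0.0883
```

Emit:
move_arm(linear=[[4,-2.5,-0.5],[3,-3,-0.5],[1,-4.5,-0.6],[1,-4.5,-0.6],[1,-4.5,-0.6]], twist=[0,0,0,0,0])

```text
clock: 6.85
eef_pos: [0.2572, 0.3865, 0.4703]
tcp_rot: [172.3, 2.4, 82.4]
wrist_force: [0.3, 0.8, -0.1]
opening: 0.0881
```

```bash
python3 pl.py "[(.05,.55,.45),(0,.4,.4)]"
```

```text
t 6.85 J [-118.4   -0.7   51.4   97.9    8.7   82.9  -75.6] p [0.2572 0.3865 0.4703] rot [172.3   2.4  82.4] zaxis [ 0.128 -0.059 -0.99 ] F [ 0.3  0.8 -0.1]
total [ 13.53 -22.69  -1.6 ] rows 6 each [ 2.26 -3.78 -0.27]
total [-15.31  -3.7    5.19] rows 4 each [-3.83 -0.93  1.3 ]
```

Emit:
move_arm(linear=[[2,-4,0],[2,-4,0],[2,-4,0],[1,-4,0],[0,-4,1]], twist=[0,0,0,0,0])

```text
clock: 7.35
eef_pos: [0.07, 0.4811, 0.4304]
tcp_rot: [172.3, 2.3, 82.4]
wrist_force: [0.1, 0.8, -0.3]
opening: 0.0879
```

Emit:
move_arm(linear=[[0,-4,2],[-2,-1,4],[-2,0,4],[-2,0,4],[-3,0,2]], twist=[0,0,0,0,0])

```text
clock: 7.85
eef_pos: [0.0317, 0.385, 0.2667]
tcp_rot: [172.2, 2.6, 82.4]
wrist_force: [0.5, 0.1, 0.2]
opening: 0.0884
```

```bash
python3 pl.py "[(0,.4,.3),(0,.35,.3)]" 2
```

```text
t 7.85 J [-134.7    4.1   39.2  122.7    5.2   58.5 -105.8] p [0.0317 0.385  0.2667] rot [172.2   2.6  82.4] zaxis [ 0.128 -0.062 -0.99 ] F [0.5 0.1 0.2]
total [ 0.92 -2.85 -3.8 ] rows 3 each [ 0.31 -0.95 -1.27]
total [-4.95  0.63  0.31] rows 3 each [-1.65  0.21  0.1 ]
```

Emit:
move_arm(linear=[[-2,-1,0],[-2,-1,0],[-2,0,0],[-2,0,0],[-2,0,0]], twist=[0,0,0,0,0])

```text
clock: 8.35
eef_pos: [-0.0017, 0.2894, 0.271]
tcp_rot: [172.4, 2.4, 82.4]
wrist_force: [-1.5, -0.1, -0.1]
opening: 0.0882
```

```bash
python3 pl.py "[(0,.35,.3)]" 2
```

```text
t 8.35 J [-140.4  -10.4   31.   132.7   12.3   62.5 -123.9] p [-0.0017  0.2894  0.271 ] rot [172.4   2.4  82.4] zaxis [ 0.126 -0.059 -0.99 ] F [-1.5 -0.1 -0.1]
total [ 5.9  -0.21 -3.21] rows 4 each [ 1.47 -0.05 -0.8 ]
```

Emit:
move_arm(linear=[[0,0,2],[0,0,2],[0,0,2],[-1.5,0,1],[-1.5,0,0]], twist=[0,0,0,0,0])

```text
clock: 8.85
eef_pos: [0.0056, 0.2799, 0.2207]
tcp_rot: [172.2, 2.0, 82.4]
wrist_force: [-0.6, 0.1, -0.2]
opening: 0.0885
```

```bash
python3 pl.py "[(0,.35,.3)]" 2
```

```text
t 8.85 J [-110.7   -3.5    4.9  136.8    8.4   51.9 -118.9] p [0.0056 0.2799 0.2207] rot [172.2   2.   82.4] zaxis [ 0.13  -0.053 -0.99 ] F [-0.6  0.1 -0.2]
total [ 6.59 -0.36 -8.29] rows 6 each [ 1.1  -0.06 -1.38]
```

Emit:
move_arm(linear=[[-2,0,0],[-2,0,0],[-2,0,0]], twist=[0,0,0])

```text
clock: 9.15
eef_pos: [0.0057, 0.2672, 0.2255]
tcp_rot: [172.9, 1.5, 82.4]
wrist_force: [0.7, -0.9, 0.0]
opening: 0.0883
```

```bash
python3 pl.py "[(0,.35,.3)]" 2
```

```text
t 9.15 J [ -81.9   -4.8  -22.4  136.9    5.3   51.7 -115. ] p [0.0057 0.2672 0.2255] rot [172.9   1.5  82.4] zaxis [ 0.119 -0.042 -0.992] F [ 0.7 -0.9  0. ]
total [ 7.94 -0.7  -7.81] rows 6 each [ 1.32 -0.12 -1.3 ]
```

```bash
cat >> pl.py <<'E'
def path(pts,tw,step=4.7):
    """rows through world pts (const speed) with twist tw total spread over rows"""
    p,R=st(); rows=[]
    for w in pts:
        w=np.array(w,float); n=max(1,int(np.ceil(np.linalg.norm(w-p)*100/step))); rows+=[(w-p)/n]*n; p=w
    k=tw/len(rows)
    for i,d in enumerate(rows):
        print((R.T@d*100).round(1).tolist(),end=', ' if (i+1)%5 else '\n'); R=R@Ro.from_euler('z',k).as_matrix()
    print('\n',len(rows),'twist each',round(k,3))
E
python3 -c "
from pl import *
path([(.1,.45,.42),(.38,.38,.45),(.52,.17,.45)],-2.4)"
```

```text
t 9.15 J [ -81.9   -4.8  -22.4  136.9    5.3   51.7 -115. ] p [0.0057 0.2672 0.2255] rot [172.9   1.5  82.4] zaxis [ 0.119 -0.042 -0.992] F [ 0.7 -0.9  0. ]
[2.7, 1.3, -2.7], [2.5, 1.6, -2.7], [2.3, 1.9, -2.7], [2.0, 2.2, -2.7], [1.8, 2.4, -2.7]
[1.5, 2.6, -2.7], [1.1, 2.8, -2.7], [-3.4, 2.4, 0.1], [-3.6, 2.0, 0.1], [-3.9, 1.5, 0.1]
[-4.0, 1.0, 0.1], [-4.1, 0.6, 0.1], [-4.1, 0.1, 0.1], [-4.1, -0.4, 0.1], [-2.4, -3.4, 0.4]
[-2.0, -3.7, 0.4], [-1.5, -3.9, 0.4], [-1.0, -4.1, 0.4], [-0.5, -4.2, 0.4], [-0.0, -4.2, 0.4]

 20 twist each -0.12
```

Emit:
move_arm(linear=[[2.7,1.3,-2.7],[2.5,1.6,-2.7],[2.3,1.9,-2.7],[2.0,2.2,-2.7],[1.8,2.4,-2.7]], twist=[-0.12,-0.12,-0.12,-0.12,-0.12])

```text
clock: 9.65
eef_pos: [0.0725, 0.3986, 0.3652]
tcp_rot: [175.0, 5.2, 116.9]
wrist_force: [-0.4, 0.6, -1.1]
opening: 0.0879
```

Emit:
move_arm(linear=[[1.5,2.6,-2.7],[1.1,2.8,-2.7],[-3.4,2.4,0.1],[-3.6,2.0,0.1],[-3.9,1.5,0.1]], twist=[-0.12,-0.12,-0.12,-0.12,-0.12])

```text
clock: 10.15
eef_pos: [0.2207, 0.4202, 0.4325]
tcp_rot: [178.8, 7.2, 151.5]
wrist_force: [-0.5, 0.6, -0.5]
opening: 0.0883
```

Emit:
move_arm(linear=[[-4.0,1.0,0.1],[-4.1,0.6,0.1],[-4.1,0.1,0.1],[-4.1,-0.4,0.1],[-2.4,-3.4,0.4]], twist=[-0.12,-0.12,-0.12,-0.12,-0.12])

```text
clock: 10.65
eef_pos: [0.405, 0.3479, 0.4493]
tcp_rot: [-176.9, 6.7, -173.8]
wrist_force: [-0.6, -0.3, -0.0]
opening: 0.0882
```

Emit:
move_arm(linear=[[-2.0,-3.7,0.4],[-1.5,-3.9,0.4],[-1.0,-4.1,0.4],[-0.5,-4.2,0.4],[0,-4.2,0.4]], twist=[-0.12,-0.12,-0.12,-0.12,-0.12])

```text
clock: 11.15
eef_pos: [0.5215, 0.1693, 0.4517]
tcp_rot: [-173.6, 3.8, -139.5]
wrist_force: [0.6, 0.2, 0.0]
opening: 0.0879
```

```bash
python3 pl.py "[(.52,.17,.45)]"
```

```text
t 11.15 J [-35.4   8.   11.   91.4   3.7  75.4 105. ] p [0.5215 0.1693 0.4517] rot [-173.6    3.8 -139.5] zaxis [ 0.122 -0.042 -0.992] F [0.6 0.2 0. ]
total [0.08 0.17 0.15] rows 1 each [0.08 0.17 0.15]
```

```bash
python3 -c "
from pl import *
path([(.40,.24,.26)],-0.7)"
```

```text
t 11.15 J [-35.4   8.   11.   91.4   3.7  75.4 105. ] p [0.5215 0.1693 0.4517] rot [-173.6    3.8 -139.5] zaxis [ 0.122 -0.042 -0.992] F [0.6 0.2 0. ]
[1.0, 2.5, 2.9], [0.7, 2.6, 2.9], [0.4, 2.7, 2.9], [0.0, 2.7, 2.9], [-0.3, 2.7, 2.9]
[-0.6, 2.7, 2.9], 
 6 twist each -0.117
```

Emit:
move_arm(linear=[[1.0,2.5,2.9],[0.7,2.6,2.9],[0.4,2.7,2.9],[0,2.7,2.9],[-0.3,2.7,2.9]], twist=[-0.12,-0.12,-0.12,-0.12,-0.12])

```text
clock: 11.65
eef_pos: [0.4193, 0.229, 0.2894]
tcp_rot: [-172.6, -0.4, -105.4]
wrist_force: [1.6, 0.8, 0.2]
opening: 0.088
```

Emit:
move_arm(linear=[[-0.6,2.7,2.9],[0,0,0],[0,0,0],[0,0,0]], twist=[-0.12,-0.14,-0.14,-0.14])

```text
clock: 12.05
eef_pos: [0.3992, 0.2404, 0.2578]
tcp_rot: [-173.9, -4.2, -74.5]
wrist_force: [-0.5, -0.1, 0.0]
opening: 0.0879
```

```bash
python3 pl.py "[(.40,.24,.26)]"
```

```text
t 12.05 J [-39.7   9.   -1.5 117.2   8.6  50.5 149.1] p [0.3992 0.2404 0.2578] rot [-173.9   -4.2  -74.5] zaxis [ 0.121 -0.042 -0.992] F [-0.5 -0.1  0. ]
total [ 0.07 -0.09 -0.2 ] rows 1 each [ 0.07 -0.09 -0.2 ]
```

Emit:
move_arm(linear=[[0,0,0],[0,0,0],[0,0,0],[0,0,0],[0,0,0]], twist=[-0.149,-0.149,-0.149,-0.149,-0.149])

```text
clock: 12.55
eef_pos: [0.3938, 0.2346, 0.2422]
tcp_rot: [-178.6, -7.2, -52.4]
wrist_force: [-0.6, 0.4, -1.3]
opening: 0.0881
```

```bash
python3 pl.py "[(.40,.24,.26)]"
```

```text
t 12.55 J [ -0.2  16.5 -47.8 115.4  23.9  55.5 156.9] p [0.3938 0.2346 0.2422] rot [-178.6   -7.2  -52.4] zaxis [ 0.096 -0.084 -0.992] F [-0.6  0.4 -1.3]
total [ 0.17 -0.86 -1.75] rows 1 each [ 0.17 -0.86 -1.75]
```

Emit:
move_arm(linear=[[0,0,-0.5],[0,0,-0.5],[0,0,-0.5],[0,0,-0.5],[0,0,-0.5]], twist=[-0.149,-0.149,-0.149,-0.149,-0.149])

```text
clock: 13.05
eef_pos: [0.3643, 0.2886, 0.1861]
tcp_rot: [174.5, -10.8, -16.5]
wrist_force: [-0.6, 0.2, -0.5]
opening: 0.0882
```

```bash
python3 pl.py "[(.40,.24,.26)]"
```

```text
t 13.05 J [  2.8  37.6 -72.5 116.3  52.   67.9 157.8] p [0.3643 0.2886 0.1861] rot [174.5 -10.8 -16.5] zaxis [ 0.151 -0.146 -0.978] F [-0.6  0.2 -0.5]
total [ 6.11  4.25 -5.98] rows 2 each [ 3.05  2.12 -2.99]
```

Emit:
move_arm(linear=[[1,1,-2],[1,1,-2],[1,1,-2],[1,1,-2]], twist=[-0.149,-0.149,-0.149,-0.149])

```text
clock: 13.45
eef_pos: [0.2896, 0.3057, 0.1392]
tcp_rot: [166.3, -15.5, 11.5]
wrist_force: [-0.2, 0.4, -0.7]
opening: 0.0884
```

```bash
python3 pl.py "[(.40,.24,.26)]"
```

```text
t 13.45 J [-11.9  42.1 -72.6 125.1  63.9  71.6 157.8] p [0.2896 0.3057 0.1392] rot [166.3 -15.5  11.5] zaxis [ 0.301 -0.18  -0.936] F [-0.2  0.4 -0.7]
total [12.39 10.55 -6.81] rows 4 each [ 3.1   2.64 -1.7 ]
```

```bash
python3 -c "
from pl import *
path([(.36,.22,.3),(.42,0,.38),(.40,-.22,.34)],1.2,4.5)"
```

```text
t 13.45 J [-11.9  42.1 -72.6 125.1  63.9  71.6 157.8] p [0.2896 0.3057 0.1392] rot [166.3 -15.5  11.5] zaxis [ 0.301 -0.18  -0.936] F [-0.2  0.4 -0.7]
[1.9, 2.6, -2.3], [2.0, 2.4, -2.3], [2.2, 2.3, -2.3], [2.4, 2.1, -2.3], [2.5, 1.9, -2.3]
[2.0, 3.5, -0.3], [2.3, 3.3, -0.3], [2.5, 3.1, -0.3], [2.7, 2.9, -0.3], [2.9, 2.7, -0.3]
[3.1, 2.5, -0.3], [2.0, 3.8, 1.4], [2.2, 3.6, 1.4], [2.5, 3.4, 1.4], [2.8, 3.2, 1.4]
[3.0, 3.0, 1.4], 
 16 twist each 0.075
```

Emit:
move_arm(linear=[[1.9,2.6,-2.3],[2.0,2.4,-2.3],[2.2,2.3,-2.3],[2.4,2.1,-2.3],[2.5,1.9,-2.3]], twist=[0.075,0.075,0.075,0.075,0.075])

```text
clock: 13.95
eef_pos: [0.3343, 0.2477, 0.2453]
tcp_rot: [173.2, -23.0, -13.5]
wrist_force: [0.2, 0.4, 0.8]
opening: 0.088
```

Emit:
move_arm(linear=[[2.0,3.5,-0.3],[2.3,3.3,-0.3],[2.5,3.1,-0.3],[2.7,2.9,-0.3],[2.9,2.7,-0.3]], twist=[0.075,0.075,0.075,0.075,0.075])

```text
clock: 14.45
eef_pos: [0.3774, 0.1088, 0.2556]
tcp_rot: [-177.6, -27.3, -39.1]
wrist_force: [0.3, 1.0, 0.2]
opening: 0.088
```

Emit:
move_arm(linear=[[3.1,2.5,-0.3],[2.0,3.8,1.4],[2.2,3.6,1.4],[2.5,3.4,1.4],[2.8,3.2,1.4]], twist=[0.075,0.075,0.075,0.075,0.075])

```text
clock: 14.95
eef_pos: [0.4039, -0.0638, 0.2315]
tcp_rot: [-169.2, -25.9, -62.5]
wrist_force: [1.0, 0.1, 0.4]
opening: 0.0882
```

```bash
python3 pl.py "[(.40,-.22,.34)]"
```

```text
t 14.95 J [ 58.8   2.8 -72.6 137.   48.1  33.6 157.8] p [ 0.4039 -0.0638  0.2315] rot [-169.2  -25.9  -62.5] zaxis [ 0.365 -0.294 -0.883] F [1.  0.1 0.4]
total [17.04  6.72 -5.14] rows 4 each [ 4.26  1.68 -1.29]
```

```bash
python3 -c "
from pl import *
path([(.40,-.2,.33),(.33,-.40,.33)],0.5,4.5)"
```

```text
t 14.95 J [ 58.8   2.8 -72.6 137.   48.1  33.6 157.8] p [ 0.4039 -0.0638  0.2315] rot [-169.2  -25.9  -62.5] zaxis [ 0.365 -0.294 -0.883] F [1.  0.1 0.4]
[3.8, 1.5, -1.2], [3.8, 1.2, -1.2], [3.9, 1.0, -1.2], [3.9, 0.8, -1.2], [3.3, 2.6, 0.7]
[3.4, 2.4, 0.7], [3.5, 2.2, 0.7], [3.7, 2.0, 0.7], [3.8, 1.8, 0.7], 
 9 twist each 0.056
```

Emit:
move_arm(linear=[[3.8,1.5,-1.5],[3.8,1.2,-1.5],[3.9,1.0,-1.5],[3.9,0.8,-1.2],[3.3,2.6,0.7]], twist=[0.056,0.056,0.056,0.056,0.056])

```text
clock: 15.45
eef_pos: [0.4296, -0.2139, 0.2601]
tcp_rot: [-161.0, -25.6, -82.3]
wrist_force: [1.4, -0.5, -0.0]
opening: 0.0884
```

Emit:
move_arm(linear=[[3.4,2.4,0.7],[3.5,2.2,0.7],[3.7,2.0,0.7],[3.8,1.8,0.7]], twist=[0.056,0.056,0.056,0.056])

```text
clock: 15.85
eef_pos: [0.3749, -0.3709, 0.244]
tcp_rot: [-155.5, -22.0, -96.3]
wrist_force: [0.8, -0.5, 0.7]
opening: 0.0881
```

```bash
python3 pl.py "[(.33,-.4,.34)]"
```

```text
t 15.85 J [102.4  18.1 -72.6 129.4  65.5  24.9 157.8] p [ 0.3749 -0.3709  0.244 ] rot [-155.5  -22.   -96.3] zaxis [ 0.375 -0.383 -0.844] F [ 0.8 -0.5  0.7]
total [ 6.73  0.6  -8.67] rows 3 each [ 2.24  0.2  -2.89]
```

Emit:
move_arm(linear=[[1,0,-3],[1,0,-3],[1,0,-3]], twist=[-0.1,-0.1,-0.1])

```text
clock: 16.15
eef_pos: [0.3667, -0.3491, 0.2543]
tcp_rot: [-161.0, -32.7, -81.4]
wrist_force: [0.0, -1.5, -0.2]
opening: 0.0883
```

```bash
python3 pl.py "[(.33,-.4,.34)]"
```

```text
t 16.15 J [101.9  10.4 -72.6 134.8  76.7  20.  157.8] p [ 0.3667 -0.3491  0.2543] rot [-161.   -32.7  -81.4] zaxis [ 0.399 -0.456 -0.796] F [ 0.  -1.5 -0.2]
total [ 8.4   2.59 -5.97] rows 3 each [ 2.8   0.86 -1.99]
```

```bash
python3 -c "
from pl import *
path([(.20,-.50,.32)],0.15,4.0)"
```

```text
t 16.15 J [101.9  10.4 -72.6 134.8  76.7  20.  157.8] p [ 0.3667 -0.3491  0.2543] rot [-161.   -32.7  -81.4] zaxis [ 0.399 -0.456 -0.796] F [ 0.  -1.5 -0.2]
[2.3, 3.0, -0.8], [2.4, 3.0, -0.8], [2.5, 2.9, -0.8], [2.6, 2.8, -0.8], [2.6, 2.8, -0.8]
[2.7, 2.7, -0.8], 
 6 twist each 0.025
```

Emit:
move_arm(linear=[[2.3,3,-1],[2.4,3,-1],[2.5,2.9,-1],[2.6,2.8,-1]], twist=[0.025,0.025,0.025,0.025])

```text
clock: 16.55
eef_pos: [0.2701, -0.4499, 0.2526]
tcp_rot: [-156.6, -33.5, -89.7]
wrist_force: [0.1, 0.0, 0.5]
opening: 0.0883
```

```bash
python3 pl.py "[(.33,-.4,.34)]"
```

```text
t 16.55 J [123.5  15.1 -72.6 134.5  90.5  11.  157.8] p [ 0.2701 -0.4499  0.2526] rot [-156.6  -33.5  -89.7] zaxis [ 0.399 -0.504 -0.766] F [0.1 0.  0.5]
total [ 0.68 -9.5  -6.82] rows 3 each [ 0.23 -3.17 -2.27]
```

```bash
python3 -c "
from pl import *
p,R=st()
v=R.T@np.array([0,-1,0]); print('twist to align x_t to -y',np.arctan2(v[1],v[0]))
path([(.42,-.22,.38),(.47,0,.38),(.52,.25,.35)],np.arctan2(v[1],v[0]),4.7)"
```

```text
t 16.55 J [123.5  15.1 -72.6 134.5  90.5  11.  157.8] p [ 0.2701 -0.4499  0.2526] rot [-156.6  -33.5  -89.7] zaxis [ 0.399 -0.504 -0.766] F [0.1 0.  0.5]
twist to align x_t to -y 0.2615867677299376
t 16.55 J [123.5  15.1 -72.6 134.5  90.5  11.  157.8] p [ 0.2701 -0.4499  0.2526] rot [-156.6  -33.5  -89.7] zaxis [ 0.399 -0.504 -0.766] F [0.1 0.  0.5]
[-1.7, -3.3, -2.2], [-1.8, -3.3, -2.2], [-1.8, -3.2, -2.2], [-1.9, -3.2, -2.2], [-1.9, -3.2, -2.2]
[-2.0, -3.2, -2.2], [-2.0, -3.1, -2.2], [-3.8, -1.5, -1.8], [-3.9, -1.5, -1.8], [-3.9, -1.4, -1.8]
[-3.9, -1.3, -1.8], [-3.9, -1.3, -1.8], [-4.0, -0.9, -1.4], [-4.0, -0.8, -1.4], [-4.0, -0.7, -1.4]
[-4.0, -0.7, -1.4], [-4.0, -0.6, -1.4], [-4.0, -0.6, -1.4], 
 18 twist each 0.015
```

Emit:
move_arm(linear=[[-1.7,-3.3,-2.2],[-1.8,-3.3,-2.2],[-1.8,-3.2,-2.2],[-1.9,-3.2,-2.2],[-1.9,-3.2,-2.2]], twist=[0.03,0.03,0.03,0.03,0.03], hand=-1)

```text
clock: 17.05
eef_pos: [0.3626, -0.3368, 0.2961]
tcp_rot: [-153.2, -31.9, -96.8]
wrist_force: [-0.1, 0.0, -0.5]
opening: 0.0504
```

```bash
python3 pl.py "[(.42,-.22,.38)]"
```

```text
t 17.05 J [ 84.8  -3.3 -54.7 135.7  57.8  15.  157.8] p [ 0.3626 -0.3368  0.2961] rot [-153.2  -31.9  -96.8] zaxis [ 0.392 -0.522 -0.757] F [-0.1  0.  -0.5]
total [ -5.98  -9.99 -10.2 ] rows 4 each [-1.5  -2.5  -2.55]
```

Emit:
move_arm(linear=[[-1.5,-2.5,-2.5],[-1.5,-2.5,-2.5],[-1.5,-2.5,-2.5],[-1.5,-2.5,-2.5]], twist=[0.03,0.03,0.03,0])

```text
clock: 17.45
eef_pos: [0.3974, -0.2735, 0.3431]
tcp_rot: [-152.2, -31.3, -99.4]
wrist_force: [0.1, 0.4, -0.1]
opening: 0.0184
```

```bash
python3 -c "
from pl import *
path([(.47,0,.38),(.53,.26,.33)],.04,4.7)"
```

```text
t 17.45 J [ 46.4  -8.3 -31.1 132.7  45.8  29.2 157.1] p [ 0.3974 -0.2735  0.3431] rot [-152.2  -31.3  -99.4] zaxis [ 0.385 -0.53  -0.755] F [ 0.1  0.4 -0.1]
[-3.2, -1.5, -2.1], [-3.2, -1.5, -2.1], [-3.2, -1.5, -2.1], [-3.2, -1.5, -2.1], [-3.2, -1.5, -2.1]
[-3.2, -1.5, -2.1], [-3.2, -1.5, -2.1], [-4.2, -0.9, -1.3], [-4.2, -0.9, -1.3], [-4.2, -0.9, -1.3]
[-4.3, -0.9, -1.3], [-4.3, -0.8, -1.3], [-4.3, -0.8, -1.3], 
 13 twist each 0.003
```

Emit:
move_arm(linear=[[-3.2,-1.5,-2.1],[-3.2,-1.5,-2.1],[-3.2,-1.5,-2.1],[-3.2,-1.5,-2.1],[-3.2,-1.5,-2.1]], twist=[0,0,0,0,0])

```text
clock: 17.95
eef_pos: [0.4472, -0.0734, 0.3686]
tcp_rot: [-152.1, -31.3, -99.3]
wrist_force: [1.0, -0.0, 0.1]
opening: 0.0002
```

Emit:
move_arm(linear=[[-3.2,-1.5,-2.1],[-3.2,-1.5,-2.1],[-4.2,-0.9,-1.3],[-4.2,-0.9,-1.3],[-4.2,-0.9,-1.3]], twist=[0,0,0,0,0])

```text
clock: 18.45
eef_pos: [0.4933, 0.1349, 0.3506]
tcp_rot: [-152.4, -31.3, -99.4]
wrist_force: [1.1, -0.5, -0.2]
opening: 0.0004
```

```bash
python3 -c "
from pl import *
path([(.55,.26,.33)],0,4.7)"
```

```text
t 18.45 J [  6.7  24.1 -64.8 108.5  58.1  87.9 101.9] p [0.4933 0.1349 0.3506] rot [-152.4  -31.3  -99.4] zaxis [ 0.382 -0.53  -0.757] F [ 1.1 -0.5 -0.2]
[-4.1, -1.8, -1.0], [-4.1, -1.8, -1.0], [-4.1, -1.8, -1.0], 
 3 twist each 0.0
```

Emit:
move_arm(linear=[[-4.1,-1.8,-1],[-4.1,-1.8,-1],[-4.1,-1.8,-1]], twist=[0,0,0])

```text
clock: 18.75
eef_pos: [0.5477, 0.2598, 0.3296]
tcp_rot: [-152.5, -31.4, -99.3]
wrist_force: [0.1, -0.4, 0.4]
opening: 0.0003
```

```bash
python3 -c "
from pl import *
v=st()[1].T@np.array([0.078,-.997,0]); v=v
path([(.563,.225,.04)],0,4.7)"
```

```text
t 18.75 J [-11.   38.1 -58.6  92.2  64.1  97.8  98.4] p [0.5477 0.2598 0.3296] rot [-152.5  -31.4  -99.3] zaxis [ 0.381 -0.531 -0.757] F [ 0.1 -0.4  0.4]
t 18.75 J [-11.   38.1 -58.6  92.2  64.1  97.8  98.4] p [0.5477 0.2598 0.3296] rot [-152.5  -31.4  -99.3] zaxis [ 0.381 -0.531 -0.757] F [ 0.1 -0.4  0.4]
[-1.8, 1.5, 3.5], [-1.8, 1.5, 3.5], [-1.8, 1.5, 3.5], [-1.8, 1.5, 3.5], [-1.8, 1.5, 3.5]
[-1.8, 1.5, 3.5], [-1.8, 1.5, 3.5], 
 7 twist each 0.0
```

Emit:
move_arm(linear=[[-1.8,1.5,3.5],[-1.8,1.5,3.5],[-1.8,1.5,3.5],[-1.8,1.5,3.5],[-1.8,1.5,3.5]], twist=[0,0,0,0,0])

```text
clock: 19.25
eef_pos: [0.5581, 0.2331, 0.1198]
tcp_rot: [-152.4, -31.4, -99.4]
wrist_force: [1.6, -0.3, -0.4]
opening: 0.0008
```

```bash
python3 -c "
from pl import *
path([(.563,.225,.03)],0,4.7)
a=grab('scene','s1.png')['frame'];b=grab('top','t1.png')['frame']
cv2.imwrite('pics/c2.png',np.vstack([cv2.resize(a[60:300,150:550],(600,360)),cv2.resize(b[130:290,180:480],(450,240)) if 0 else cv2.copyMakeBorder(cv2.resize(b[130:290,180:480],(450,240)),0,0,0,150,0)]))"
```

```text
t 19.25 J [-12.9  52.8 -50.5 100.9  75.7  86.3  83. ] p [0.5581 0.2331 0.1198] rot [-152.4  -31.4  -99.4] zaxis [ 0.382 -0.531 -0.756] F [ 1.6 -0.3 -0.4]
[-2.0, 1.6, 3.7], [-2.0, 1.6, 3.7], 
 2 twist each 0.0
```

View pics/c2.png

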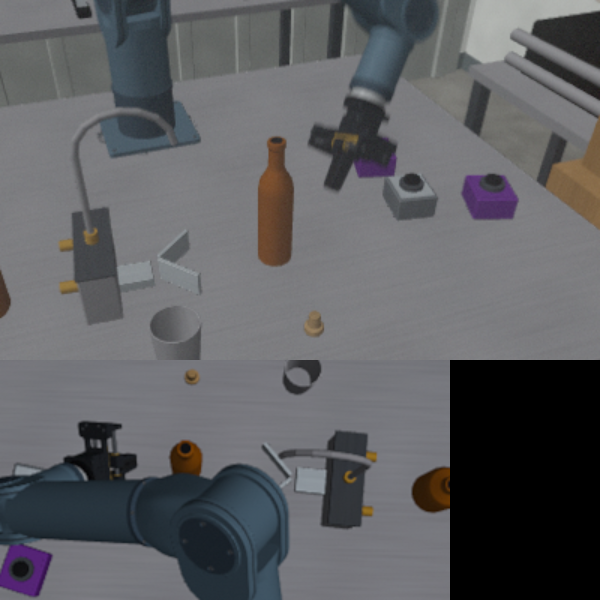

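The leaned gripper sits clear on the +y side of the upright bottle and everything else is untouched. The V-stop is at (180,265) in the crop. Lowering to fingertip height now.

Emit:
move_arm(linear=[[-2,1.6,3.7],[-2,1.6,3.7],[0,0,0]], twist=[0,0,0])

```text
clock: 19.65
eef_pos: [0.5607, 0.2227, 0.0294]
tcp_rot: [-152.7, -31.8, -99.1]
wrist_force: [0.5, -0.6, 0.1]
opening: 0.0001
```

```bash
python3 -c "
from pl import *
path([(.561,.18,.021),(.5475,.01,.021)],0,1.5)
path([(.5475,.01,.021)],0,.5)" | tail -30
```

```text
t 19.65 J [-14.4  60.6 -46.1 101.1  81.6  82.8  77.8] p [0.5607 0.2227 0.0294] rot [-152.7  -31.8  -99.1] zaxis [ 0.38  -0.534 -0.755] F [ 0.5 -0.6  0.1]
[1.0, 0.2, 1.0], [1.0, 0.2, 1.0], [1.0, 0.2, 1.0], [1.2, 0.2, 0.7], [1.2, 0.2, 0.7]
[1.2, 0.2, 0.7], [1.2, 0.2, 0.7], [1.2, 0.2, 0.7], [1.2, 0.2, 0.7], [1.2, 0.2, 0.7]
[1.2, 0.2, 0.7], [1.2, 0.2, 0.7], [1.2, 0.2, 0.7], [1.2, 0.2, 0.7], [1.2, 0.2, 0.7]

 15 twist each 0.0
t 19.65 J [-14.4  60.6 -46.1 101.1  81.6  82.8  77.8] p [0.5607 0.2227 0.0294] rot [-152.7  -31.8  -99.1] zaxis [ 0.38  -0.534 -0.755] F [ 0.5 -0.6  0.1]
[0.4, 0.1, 0.3], [0.4, 0.1, 0.3], [0.4, 0.1, 0.3], [0.4, 0.1, 0.3], [0.4, 0.1, 0.3]
[0.4, 0.1, 0.3], [0.4, 0.1, 0.3], [0.4, 0.1, 0.3], [0.4, 0.1, 0.3], [0.4, 0.1, 0.3]
[0.4, 0.1, 0.3], [0.4, 0.1, 0.3], [0.4, 0.1, 0.3], [0.4, 0.1, 0.3], [0.4, 0.1, 0.3]
[0.4, 0.1, 0.3], [0.4, 0.1, 0.3], [0.4, 0.1, 0.3], [0.4, 0.1, 0.3], [0.4, 0.1, 0.3]
[0.4, 0.1, 0.3], [0.4, 0.1, 0.3], [0.4, 0.1, 0.3], [0.4, 0.1, 0.3], [0.4, 0.1, 0.3]
[0.4, 0.1, 0.3], [0.4, 0.1, 0.3], [0.4, 0.1, 0.3], [0.4, 0.1, 0.3], [0.4, 0.1, 0.3]
[0.4, 0.1, 0.3], [0.4, 0.1, 0.3], [0.4, 0.1, 0.3], [0.4, 0.1, 0.3], [0.4, 0.1, 0.3]
[0.4, 0.1, 0.3], [0.4, 0.1, 0.3], [0.4, 0.1, 0.3], [0.4, 0.1, 0.3], [0.4, 0.1, 0.3]
[0.4, 0.1, 0.3], [0.4, 0.1, 0.3], [0.4, 0.1, 0.3], 
 43 twist each 0.0
```

Emit:
move_arm(linear=[[1,0.2,1],[1,0.2,1],[1,0.2,1],[0.4,0.05,0.25],[0.4,0.05,0.25]], twist=[0,0,0,0,0])

```text
clock: 20.15
eef_pos: [0.5638, 0.1733, 0.0242]
tcp_rot: [-152.3, -31.5, -99.0]
wrist_force: [0.3, 0.1, -0.5]
opening: 0.0001
```

```bash
python3 -c "
from pl import *
plan((.5475,.01,.021),step=.7)
a=grab('scene','s2.png')['frame']
cv2.imwrite('pics/c3.png',cv2.resize(a[130:260,260:430],None,fx=3.5,fy=3.5,interpolation=2))"
```

```text
t 20.15 J [-10.1  59.2 -45.1 105.9  84.4  79.8  76.8] p [0.5638 0.1733 0.0242] rot [-152.3  -31.5  -99. ] zaxis [ 0.386 -0.53  -0.755] F [ 0.3  0.1 -0.5]
total [13.8   3.27  8.27] rows 24 each [0.58 0.14 0.34]
```

View pics/c3.png

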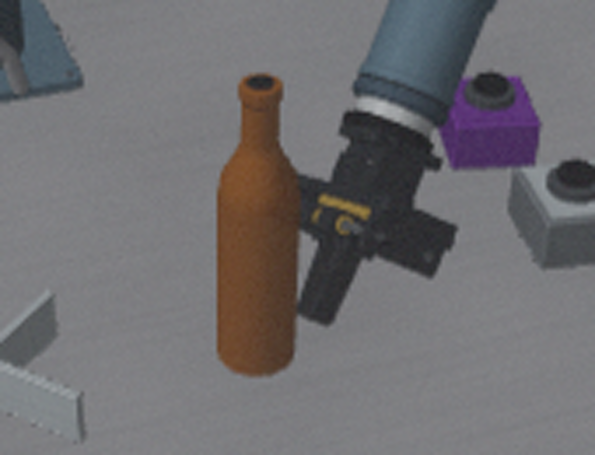

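```bash
python3 -c "
from pl import *
p,R=st(); print(R.round(3))
b=np.array([.561,.126])
def chk(R,b,p):
  g=lambda X,Y,Z:np.stack(np.meshgrid(X,Y,Z),-1).reshape(-1,3)
  for n,q in(('body',g(np.linspace(-.0375,.0375,9),np.linspace(-.0935,.0935,41),np.linspace(-.16,-.064,20))),('fing',g(np.linspace(-.009,.009,5),np.linspace(-.0175,.0175,15),np.linspace(-.06,0,20)))):
    w=q@R.T+p; d=np.hypot(*(w[:,:2]-b).T)-.031; d[w[:,2]>.15]+=.0175; i=d.argmin(); print(n,'gap',d[i].round(4),'at',w[i].round(3),'tool',q[i].round(3),'minz',w[:,2].min().round(4))
chk(R,b,p)
for a in(-.3,-.2,-.1,.1,.2,.3): print(a); chk(R@Ro.from_euler('z',a).as_matrix(),b,p)
"
```

```text
t 20.2 J [-10.1  59.2 -45.  105.9  84.4  79.8  76.8] p [0.5637 0.1728 0.024 ] rot [-152.3  -31.6  -99. ] zaxis [ 0.386 -0.531 -0.755] F [-0.2 -0.3  0.3]
[[-0.133 -0.913  0.386]
 [-0.842 -0.101 -0.531]
 [ 0.523 -0.395 -0.755]]
body gap 0.0209 at [0.555 0.178 0.101] tool [ 0.038 -0.023 -0.064] minz 0.0157
fing gap 0.0079 at [0.556 0.165 0.026] tool [0.009 0.008 0.   ] minz 0.0124
-0.3
body gap 0.0233 at [0.54  0.176 0.094] tool [ 0.038  0.005 -0.064] minz 0.0283
fing gap 0.0049 at [0.549 0.16  0.026] tool [0.009 0.018 0.   ] minz 0.0146
-0.2
body gap 0.0232 at [0.545 0.178 0.096] tool [ 0.038 -0.005 -0.064] minz 0.0236
fing gap 0.0062 at [0.55  0.162 0.025] tool [0.009 0.015 0.   ] minz 0.0137
-0.1
body gap 0.0224 at [0.55  0.178 0.098] tool [ 0.038 -0.014 -0.064] minz 0.0194
fing gap 0.0072 at [0.554 0.164 0.026] tool [0.009 0.01  0.   ] minz 0.013
0.1
body gap 0.0186 at [0.56  0.176 0.105] tool [ 0.038 -0.033 -0.064] minz 0.0126
fing gap 0.0082 at [0.559 0.165 0.027] tool [0.009 0.002 0.   ] minz 0.0119
0.2
body gap 0.0153 at [0.564 0.172 0.109] tool [ 0.038 -0.042 -0.064] minz 0.0101
fing gap 0.0081 at [0.563 0.165 0.029] tool [ 0.009 -0.003  0.   ] minz 0.0115
0.3
body gap 0.0111 at [0.567 0.168 0.114] tool [ 0.038 -0.051 -0.064] minz 0.0082
fing gap 0.0075 at [0.568 0.164 0.033] tool [ 0.009 -0.01   0.   ] minz 0.0113
```

Emit:
move_arm(linear=[[0.58,0.14,0.34],[0.58,0.14,0.34],[0.58,0.14,0.34],[0.58,0.14,0.34],[0.58,0.14,0.34]], twist=[0,0,0,0,0])

```text
clock: 20.7
eef_pos: [0.5598, 0.1407, 0.0231]
tcp_rot: [-152.4, -31.5, -98.9]
wrist_force: [-1.2, 5.9, 3.6]
opening: 0.0005
```

Emit:
move_arm(linear=[[0.58,0.14,0.34],[0.58,0.14,0.34],[0.58,0.14,0.34],[0.58,0.14,0.34],[0.58,0.14,0.34]], twist=[0,0,0,0,0])

```text
clock: 21.2
eef_pos: [0.5564, 0.1067, 0.0228]
tcp_rot: [-152.3, -31.4, -98.9]
wrist_force: [0.0, 5.3, 3.4]
opening: 0.0001
```

```bash
python3 -c "
from pl import *
plan((.5475,.01,.021),step=.7)
a=grab('scene','s3.png')['frame']
cv2.imwrite('pics/c4.png',cv2.resize(a[130:270,220:390],None,fx=3.5,fy=3.5,interpolation=2))"
```

```text
t 21.2 J [ -4.3  56.8 -43.9 112.6  88.   76.2  75.5] p [0.5564 0.1067 0.0228] rot [-152.3  -31.4  -98.9] zaxis [ 0.387 -0.528 -0.756] F [0.  5.3 3.4]
total [8.17 1.88 4.9 ] rows 14 each [0.58 0.13 0.35]
```

View pics/c4.png

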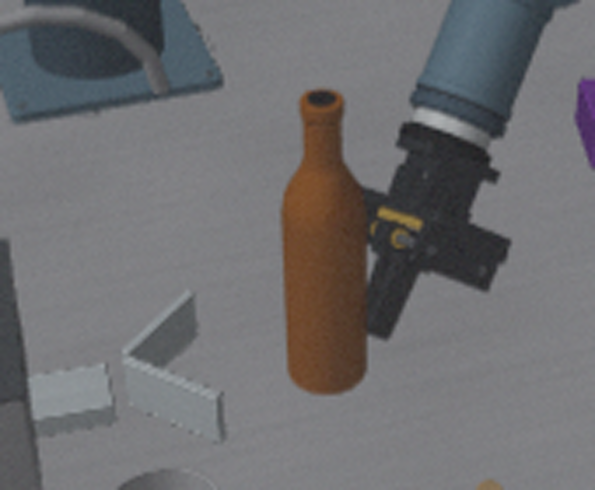

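```bash
python3 -c "
from h import *
c=load('scene'); U=lambda x,y:(x/3.5+220-.36,y/3.5+130-.36)
print(ray(c,U(327,393),0),ray(c,U(322,98),.245))"
```

```text
[5.87845924e-01 6.16143733e-02 1.11022302e-16] [0.56052784 0.07089229 0.245     ]
```

Emit:
move_arm(linear=[[0,-0.3,0],[0,-0.3,0]], twist=[0.11,0.11])

```text
clock: 21.45
eef_pos: [0.5609, 0.1054, 0.0245]
tcp_rot: [-146.5, -25.0, -111.5]
wrist_force: [-0.4, 1.1, -1.8]
opening: 0.0007
```

```bash
python3 -c "
from pl import *
print(st()[1].round(3))
plan((.550,.025,.022),(.549,.003,.022),step=.7)"
```

```text
t 21.45 J [ -4.   56.8 -44.  112.   87.8  76.4  63.5] p [0.5609 0.1054 0.0245] rot [-146.5  -25.  -111.5] zaxis [ 0.384 -0.531 -0.755] F [-0.4  1.1 -1.8]
[[-0.332 -0.861  0.384]
 [-0.843  0.088 -0.531]
 [ 0.423 -0.5   -0.755]]
t 21.45 J [ -4.   56.8 -44.  112.   87.8  76.4  63.5] p [0.5609 0.1054 0.0245] rot [-146.5  -25.  -111.5] zaxis [ 0.384 -0.531 -0.755] F [-0.4  1.1 -1.8]
total [7.04 0.36 4.04] rows 12 each [0.59 0.03 0.34]
total [ 1.89 -0.11  1.13] rows 4 each [ 0.47 -0.03  0.28]
```

Emit:
move_arm(linear=[[0.59,0.03,0.34],[0.59,0.03,0.34],[0.59,0.03,0.34],[0.59,0.03,0.34],[0.59,0.03,0.34]], twist=[0,0,0,0,0])

```text
clock: 21.95
eef_pos: [0.5568, 0.0717, 0.0238]
tcp_rot: [-146.6, -25.2, -111.2]
wrist_force: [1.1, 2.5, -1.1]
opening: 0.0004
```

Emit:
move_arm(linear=[[0.59,0.03,0.34],[0.59,0.03,0.34],[0.59,0.03,0.34],[0.59,0.03,0.34]], twist=[0,0,0,0])

```text
clock: 22.35
eef_pos: [0.5535, 0.0451, 0.0231]
tcp_rot: [-146.5, -25.1, -111.2]
wrist_force: [0.6, 4.1, 0.9]
opening: 0.0004
```

```bash
python3 -c "
from pl import *
plan((.550,.025,.022),(.549,.003,.022),step=.5)
a=grab('scene','s4.png')['frame'];b=grab('top','t4.png')['frame']
A=cv2.resize(a[130:270,220:390],None,fx=3.5,fy=3.5,interpolation=2);B=cv2.resize(b[165:245,300:370],None,fx=2.5,fy=2.5,interpolation=2)
A=cv2.copyMakeBorder(A,0,0,0,175,0);A[:200,595:770]=B
cv2.imwrite('pics/c5.png',A)"
```

```text
t 22.35 J [  1.4  54.9 -42.6 117.3  91.7  73.1  62.9] p [0.5535 0.0451 0.0231] rot [-146.5  -25.1 -111.2] zaxis [ 0.386 -0.53  -0.755] F [0.6 4.1 0.9]
total [1.76 0.18 1.01] rows 5 each [0.35 0.04 0.2 ]
total [ 1.89 -0.1   1.13] rows 5 each [ 0.38 -0.02  0.23]
```

View pics/c5.png

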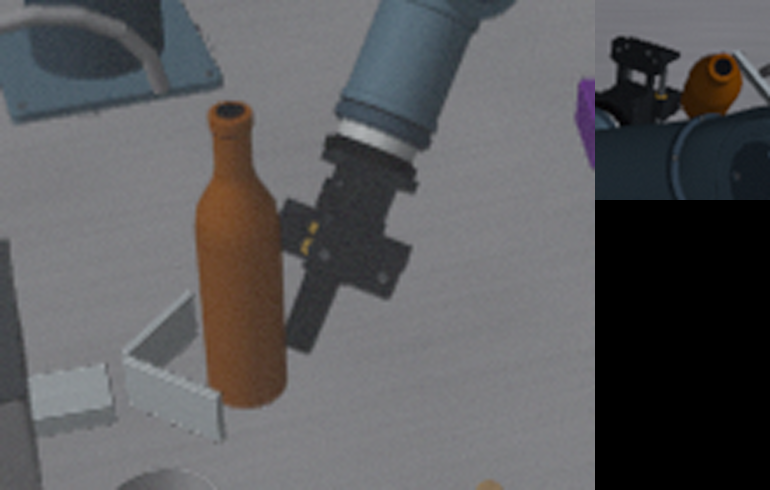

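```bash
python3 -c "
from h import *
c=load('scene'); U=lambda x,y:(x/3.5+220-.36,y/3.5+130-.36)
print(ray(c,U(248,407),0),ray(c,U(230,112),.245))
for X in(.560,.565,.570,.575):
  for y in (.005,.01): print(X,y,[((q-[220,130]+.36)*3.5).round(0) for q in proj(c,[[X,y,.245],[X+.031,y,0]])])
f=np.load('filler.npy');print(f)"
```

```text
[ 5.82865206e-01 -2.58020252e-04  0.00000000e+00] [0.55721991 0.00659775 0.245     ]
0.56 0.005 [array([229., 114.]), array([258., 412.])]
0.56 0.01 [array([236., 113.]), array([264., 411.])]
0.565 0.005 [array([231., 118.]), array([259., 417.])]
0.565 0.01 [array([238., 117.]), array([266., 415.])]
0.57 0.005 [array([233., 122.]), array([261., 421.])]
0.57 0.01 [array([240., 120.]), array([268., 419.])]
0.575 0.005 [array([235., 125.]), array([263., 425.])]
0.575 0.01 [array([242., 124.]), array([270., 424.])]
[ 0.54788805 -0.03754875 -1.64954216]
```

```bash
python3 -c "
from pl import *
plan((.552,.011,.022),(.543,.001,.022),step=.6)"
```

```text
t 22.45 J [  1.4  54.9 -42.5 117.3  91.7  73.1  62.9] p [0.5533 0.0442 0.0231] rot [-146.5  -25.2 -111.3] zaxis [ 0.385 -0.531 -0.755] F [ 0.3  1.2 -0.2]
total [ 2.8  -0.11  1.8 ] rows 6 each [ 0.47 -0.02  0.3 ]
total [1.14 0.69 0.18] rows 3 each [0.38 0.23 0.06]
```

Emit:
move_arm(linear=[[0.47,-0.02,0.3],[0.47,-0.02,0.3],[0.47,-0.02,0.3],[0.47,-0.02,0.3],[0.47,-0.02,0.3]], twist=[0,0,0,0,0])

```text
clock: 22.95
eef_pos: [0.553, 0.018, 0.0226]
tcp_rot: [-146.5, -25.0, -111.2]
wrist_force: [0.5, 6.0, 4.0]
opening: 0.0001
```

Emit:
move_arm(linear=[[0.47,-0.02,0.3],[0.2,0.12,0.03],[0.2,0.12,0.03],[0.2,0.12,0.03]], twist=[0,0,0,0])

```text
clock: 23.35
eef_pos: [0.5481, 0.007, 0.0225]
tcp_rot: [-146.4, -25.1, -111.3]
wrist_force: [2.1, 4.7, 3.0]
opening: 0.0007
```

```bash
python3 -c "
from pl import *
plan((.543,.001,.022),step=.3)"
```

```text
t 23.35 J [  4.9  53.8 -41.5 120.3  94.6  71.   62.4] p [0.5481 0.007  0.0225] rot [-146.4  -25.1 -111.3] zaxis [ 0.387 -0.529 -0.755] F [2.1 4.7 3. ]
total [0.65 0.41 0.16] rows 3 each [0.22 0.14 0.05]
```

Emit:
move_arm(linear=[[0.22,0.14,0.05],[0.22,0.14,0.05],[0.22,0.14,0.05]], twist=[0,0,0])

```text
clock: 23.65
eef_pos: [0.5436, 0.0031, 0.0223]
tcp_rot: [-146.4, -24.9, -111.1]
wrist_force: [2.2, 10.6, 6.4]
opening: 0.0003
```

Emit:
move_arm(linear=[[0.17,0,0.1],[0.17,0,0.1]], twist=[0,0])

```text
clock: 23.85
eef_pos: [0.5436, 0.0026, 0.0222]
tcp_rot: [-146.5, -24.6, -110.8]
wrist_force: [-1.4, 19.9, 10.9]
opening: 0.0003
```

```bash
python3 -c "
from pl import *
st()
a=grab('scene','s5.png')['frame']
A=cv2.resize(a[150:260,200:340],None,fx=4,fy=4,interpolation=2)
cv2.imwrite('pics/c6.png',A)"
```

```text
t 23.85 J [  5.6  53.4 -41.5 121.5  95.5  70.4  61.8] p [0.5436 0.0026 0.0222] rot [-146.5  -24.6 -110.8] zaxis [ 0.392 -0.521 -0.758] F [-1.4 19.9 10.9]
```

View pics/c6.png

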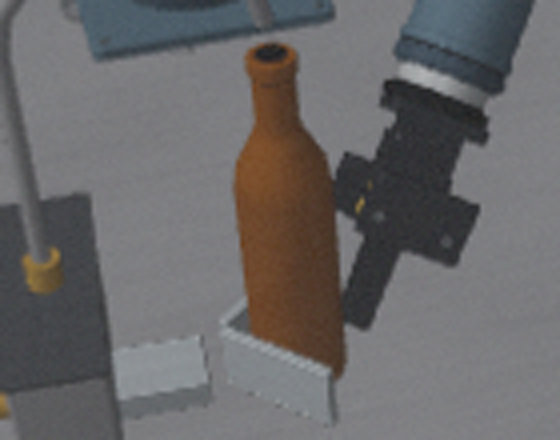

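```bash
python3 -c "
from h import *
c=load('scene'); U=lambda x,y:(x/4+200-.37,y/4+150-.37)
print('mouth',ray(c,U(271,52),.245))
f=np.load('filler.npy')
for P in ([f[0],f[1],.245],[f[0],f[1],.262]): print(((proj(c,P)[0]-[200,150]+.37)*4).round(0))
cs,sn=np.cos(f[2]),np.sin(f[2])
def W(x,y,z): return [f[0]+cs*x-sn*y,f[1]+sn*x+cs*y,z]
# gap of neck axis from fences irrelevant; silhouette of bottle at home at z=.1
for z in (.03,.1,.14): print(z,((proj(c,[f[0]+.01,f[1]+.031,z])[0]-[200,150])*4).round(0),((proj(c,[f[0]+.01,f[1]-.031,z])[0]-[200,150])*4).round(0))
b=cv2.imread('pics/s5.png'); cv2.imwrite('pics/c7.png',np.hstack([cv2.resize(b[145:185,240:300],None,fx=10,fy=10,interpolation=2)]))
"
```

```text
mouth [ 0.5473518  -0.03450027  0.245     ]
[266.  53.]
[264.  28.]
0.03 [340. 329.] [249. 349.]
0.1 [334. 246.] [240. 266.]
0.14 [331. 195.] [234. 215.]
```

Emit:
move_arm(linear=[[-0.13,-0.34,0.15],[-0.13,-0.34,0.15],[0,0,0]], twist=[0,0,0])

```text
clock: 24.2
eef_pos: [0.5479, 0.0034, 0.0207]
tcp_rot: [-147.0, -24.7, -110.6]
wrist_force: [-9.9, 19.5, 10.4]
opening: 0.0004
```

Emit:
move_arm(linear=[[0.13,0.34,-0.15],[0.13,0.34,-0.15],[0,0,0]], twist=[0,0,0])

```text
clock: 24.5
eef_pos: [0.5411, 0.0013, 0.0209]
tcp_rot: [-146.8, -24.8, -110.8]
wrist_force: [-3.8, 13.8, 5.1]
opening: -0.0001
```

```bash
python3 -c "
from pl import *
st(); print(st()[1].round(3))"
```

```text
t 24.5 J [  5.6  53.5 -41.5 121.6  95.4  70.3  61.8] p [0.5411 0.0013 0.0209] rot [-146.8  -24.8 -110.8] zaxis [ 0.388 -0.522 -0.76 ] F [-3.8 13.8  5.1]
t 24.5 J [  5.6  53.5 -41.5 121.6  95.4  70.3  61.8] p [0.5411 0.0013 0.0209] rot [-146.8  -24.8 -110.8] zaxis [ 0.388 -0.522 -0.76 ] F [-3.8 13.8  5.1]
[[-0.322 -0.864  0.388]
 [-0.849  0.082 -0.522]
 [ 0.419 -0.497 -0.76 ]]
```

Emit:
move_arm(linear=[[0.17,0,0.1],[0,0,0],[0,0,0]], twist=[0,0,0])

```text
clock: 24.8
eef_pos: [0.5411, 0.0011, 0.0209]
tcp_rot: [-146.8, -24.7, -110.7]
wrist_force: [-6.0, 18.2, 6.7]
opening: 0.0005
```

Emit:
move_arm(linear=[[-0.13,-0.34,0.15],[-0.13,-0.34,0.15],[0,0,0]], twist=[0,0,0])

```text
clock: 25.1
eef_pos: [0.547, 0.0028, 0.0204]
tcp_rot: [-147.1, -24.6, -110.5]
wrist_force: [-14.9, 23.1, 12.5]
opening: 0.0007
```

```bash
python3 -c "
from pl import *
st(); a=grab('scene','s6.png')['frame'];b=cv2.imread('pics/s5.png')
A=lambda a:cv2.resize(a[150:260,225:300],None,fx=5,fy=5,interpolation=2)
cv2.imwrite('pics/c8.png',np.hstack([A(b),A(a)]))
print(cv2.phaseCorrelate(np.float32(b[155:215,255:285,2].copy()),np.float32(a[155:215,255:285,2].copy())))"
```

```text
t 25.1 J [  5.8  53.6 -41.5 120.8  95.3  69.9  62.8] p [0.547  0.0028 0.0204] rot [-147.1  -24.6 -110.5] zaxis [ 0.387 -0.518 -0.763] F [-14.9  23.1  12.5]
((0.1234547810270854, -0.013889984754545281), 1.050904401143392)
```

View pics/c8.png

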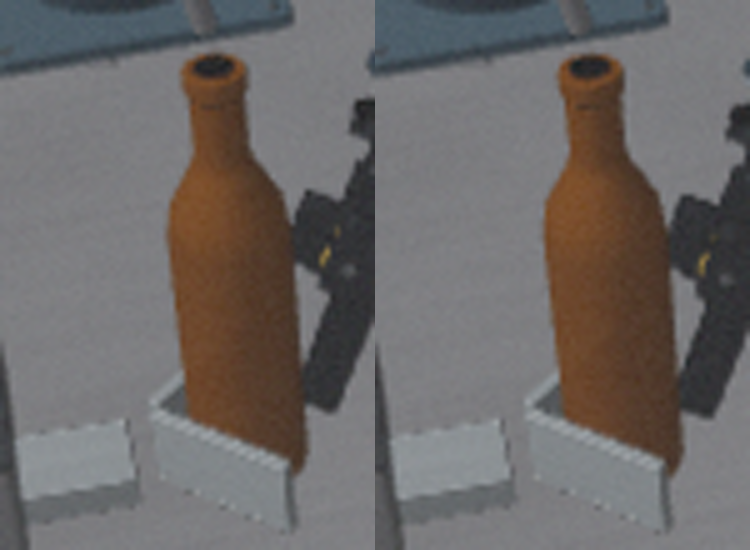

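Emit:
move_arm(linear=[[0.13,0.34,-0.15],[0.13,0.34,-0.15],[0.13,0.34,-0.15],[0,0,0]], twist=[0,0,0,0])

```text
clock: 25.55
eef_pos: [0.5394, 0.0011, 0.0212]
tcp_rot: [-146.6, -24.6, -110.7]
wrist_force: [4.8, 16.2, -0.3]
opening: 0.0003
```

Emit:
move_arm(linear=[[0.13,0.34,-0.15],[0.17,0,0.1],[0,0,0]], twist=[0,0,0])

```text
clock: 25.85
eef_pos: [0.5368, 0.0017, 0.0213]
tcp_rot: [-146.6, -24.3, -110.5]
wrist_force: [6.7, 20.1, -0.7]
opening: 0.0003
```

```bash
python3 -c "
from pl import *
st(); a=grab('scene','s7.png')['frame'];b=cv2.imread('pics/s5.png')
print(cv2.phaseCorrelate(np.float32(b[155:215,255:285,2].copy()),np.float32(a[155:215,255:285,2].copy())))"
```

```text
t 25.85 J [  5.8  53.2 -41.7 122.6  96.1  70.1  60.8] p [0.5368 0.0017 0.0213] rot [-146.6  -24.3 -110.5] zaxis [ 0.395 -0.515 -0.761] F [ 6.7 20.1 -0.7]
((-0.4706045186727881, -0.35712569354612356), 0.9542726463741726)
```

Emit:
move_arm(linear=[[-1.7,0.2,-1.1],[-0.7,0,-0.4],[0,0,0]], twist=[0,0,0])

```text
clock: 26.2
eef_pos: [0.5336, 0.021, 0.0213]
tcp_rot: [-146.6, -25.2, -111.2]
wrist_force: [-0.5, 0.1, -0.5]
opening: 0.0003
```

```bash
python3 -c "
from pl import *
plan((.573,.02,.022),(.572,.005,.022),(.566,-.003,.022),step=.6)
a=grab('scene','s8.png')['frame'];b=cv2.imread('pics/s5.png')
print(cv2.phaseCorrelate(np.float32(b[155:215,255:285,2].copy()),np.float32(a[155:215,255:285,2].copy())))"
```

```text
t 26.2 J [  3.1  54.1 -42.2 121.1  93.5  72.2  60.5] p [0.5336 0.021  0.0213] rot [-146.6  -25.2 -111.2] zaxis [ 0.385 -0.531 -0.755] F [-0.5  0.1 -0.5]
total [-1.18 -3.44  1.51] rows 7 each [-0.17 -0.49  0.22]
total [ 1.3  -0.04  0.76] rows 3 each [ 0.43 -0.01  0.25]
total [0.87 0.45 0.19] rows 2 each [0.44 0.23 0.1 ]
((-0.6501008383785063, -0.47453599911595745), 0.9894356748792861)
```

Emit:
move_arm(linear=[[-0.4,-1.15,0.5],[-0.4,-1.15,0.5],[-0.38,-1.14,0.5],[0.43,0,0.25],[0.43,0,0.25]], twist=[0,0,0,0,0])

```text
clock: 26.75
eef_pos: [0.5726, 0.0097, 0.0223]
tcp_rot: [-146.5, -25.1, -111.3]
wrist_force: [0.1, -0.1, -0.2]
opening: 0.0003
```

Emit:
move_arm(linear=[[0.43,0,0.25],[0.3,0.15,0.08],[0.3,0.15,0.08]], twist=[0,0,0])

```text
clock: 27.05
eef_pos: [0.5679, -0.0001, 0.0221]
tcp_rot: [-146.5, -25.1, -111.2]
wrist_force: [3.6, 2.5, -0.5]
opening: 0.0002
```

Emit:
move_arm(linear=[[0.3,0.15,0.08],[0.3,0.15,0.08],[0,0,0]], twist=[0,0,0])

```text
clock: 27.35
eef_pos: [0.5668, -0.0, 0.0223]
tcp_rot: [-146.5, -24.5, -110.8]
wrist_force: [7.2, 10.1, -2.0]
opening: 0.0004
```

```bash
python3 -c "
from pl import *
plan((.573,.02,.022),step=.6)
a=grab('scene','s9.png')['frame'];b=cv2.imread('pics/s5.png')
print(cv2.phaseCorrelate(np.float32(b[155:215,255:285,2].copy()),np.float32(a[155:215,255:285,2].copy())))"
```

```text
t 27.35 J [  6.2  53.8 -41.  118.7  95.6  69.5  64.7] p [ 0.5668 -0.      0.0223] rot [-146.5  -24.5 -110.8] zaxis [ 0.393 -0.52  -0.758] F [ 7.2 10.1 -2. ]
total [-1.92 -0.35 -0.77] rows 4 each [-0.48 -0.09 -0.19]
((-0.3457790398073861, -0.36691766317899166), 0.9581295961803861)
```

Emit:
move_arm(linear=[[-1.7,0.1,-1.1],[0.13,0.78,-0.34],[0.13,0.78,-0.34],[0,0,0]], twist=[0,0,0,0])

```text
clock: 27.8
eef_pos: [0.5456, 0.0163, 0.0204]
tcp_rot: [-146.7, -25.2, -111.1]
wrist_force: [-0.4, 0.2, -0.1]
opening: 0.0003
```

```bash
python3 -c "
from pl import *
plan((.549,.004,.022),(.549,-.005,.022),step=.5)
a=grab('scene','s10.png')['frame'];b=cv2.imread('pics/s5.png')
print(cv2.phaseCorrelate(np.float32(b[155:215,255:285,2].copy()),np.float32(a[155:215,255:285,2].copy())))"
```

```text
t 27.8 J [  3.8  54.2 -41.7 119.9  93.9  71.6  62.2] p [0.5456 0.0163 0.0204] rot [-146.7  -25.2 -111.1] zaxis [ 0.384 -0.531 -0.756] F [-0.4  0.2 -0.1]
total [ 1.   -0.47  0.67] rows 3 each [ 0.33 -0.16  0.22]
total [ 0.76 -0.07  0.48] rows 2 each [ 0.38 -0.04  0.24]
((-0.4903205124535468, -0.2985791377269109), 1.0210112296210394)
```

Central straight push, then small sideways wiggles to seat the bottle on both faces.

Emit:
move_arm(linear=[[0.33,-0.16,0.22],[0.33,-0.16,0.22],[0.33,-0.16,0.22],[0.38,-0.04,0.24],[0.38,-0.04,0.24]], twist=[0,0,0,0,0])

```text
clock: 28.35
eef_pos: [0.5534, 0.0008, 0.0228]
tcp_rot: [-146.5, -24.6, -110.8]
wrist_force: [4.6, 15.8, 0.9]
opening: 0.0001
```

Emit:
move_arm(linear=[[0.1,0.26,-0.12],[0.1,0.26,-0.12],[0,0,0]], twist=[0,0,0])

```text
clock: 28.65
eef_pos: [0.5488, 0.003, 0.0231]
tcp_rot: [-146.5, -24.4, -110.7]
wrist_force: [8.3, 13.2, -3.0]
opening: 0.0004
```

Emit:
move_arm(linear=[[-0.1,-0.26,0.12],[-0.1,-0.26,0.12],[0,0,0]], twist=[0,0,0])

```text
clock: 28.95
eef_pos: [0.5538, 0.0008, 0.0229]
tcp_rot: [-146.5, -24.6, -110.9]
wrist_force: [5.2, 9.8, 0.0]
opening: 0.0003
```

```bash
python3 -c "
from pl import *
st()
a=grab('scene','s11.png')['frame'];b=cv2.imread('pics/s5.png')
print(cv2.phaseCorrelate(np.float32(b[155:215,255:285,2].copy()),np.float32(a[155:215,255:285,2].copy())))"
```

```text
t 28.95 J [  5.9  53.5 -41.3 120.3  95.5  70.   63.1] p [0.5538 0.0008 0.0229] rot [-146.5  -24.6 -110.9] zaxis [ 0.392 -0.521 -0.758] F [5.2 9.8 0. ]
((-0.38155918533961497, -0.16465274678455089), 0.9969542090098064)
```

Emit:
move_arm(linear=[[0.17,0,0.1],[-0.1,-0.26,0.12],[0.17,0,0.1],[0,0,0]], twist=[0,0,0,0])

```text
clock: 29.4
eef_pos: [0.5558, -0.0003, 0.0228]
tcp_rot: [-146.6, -24.4, -110.6]
wrist_force: [-1.1, 16.9, 4.1]
opening: 0.0006
```

```bash
python3 -c "
from pl import *
st()
a=grab('scene','s12.png')['frame'];b=cv2.imread('pics/s5.png')
print(cv2.phaseCorrelate(np.float32(b[155:215,255:285,2].copy()),np.float32(a[155:215,255:285,2].copy())))"
```

```text
t 29.4 J [  6.3  53.4 -41.3 120.2  95.7  69.6  63.5] p [ 5.558e-01 -3.000e-04  2.280e-02] rot [-146.6  -24.4 -110.6] zaxis [ 0.393 -0.517 -0.761] F [-1.1 16.9  4.1]
((-0.6124705601170248, -0.19772190948363644), 0.9984895234637791)
```

Pressed from both sides with 17–20 N, the bottle no longer moves and the contact is at the expected seat. It is home. Backing off and going to the grey box's button.

Emit:
move_arm(linear=[[-0.8,0.05,-0.5],[-1.2,0.1,-0.8],[-2.5,0.2,-1.6],[-3.4,0.3,-2],[-3.4,0.3,-2]], twist=[0,0,0,0,0])

```text
clock: 29.95
eef_pos: [0.556, 0.1252, 0.0218]
tcp_rot: [-146.5, -25.2, -111.4]
wrist_force: [0.3, -0.7, 0.3]
opening: 0.0005
```

```bash
python3 -c "
from pl import *
p,R=st(); al=np.arctan2(R[2,1],R[2,0]); print(al)
path([(.53,.22,.2),(.509,.4305,.17)],al,4.2)
t,s=load('top'),load('scene')
for z in(.06,.065,.07): print(z,ray(t,T(71,150),z))
c=grab('scene','s13.png');a=c['frame'];b=cv2.imread('pics/s5.png')
print(cv2.phaseCorrelate(np.float32(b[155:215,255:285,2].copy()),np.float32(a[155:215,255:285,2].copy())))"
```

```text
t 29.95 J [ -6.   57.7 -44.4 110.9  86.9  77.6  62.9] p [0.556  0.1252 0.0218] rot [-146.5  -25.2 -111.4] zaxis [ 0.384 -0.532 -0.755] F [ 0.3 -0.7  0.3]
-0.8645654466755521
t 29.95 J [ -6.   57.7 -44.4 110.9  86.9  77.6  62.9] p [0.556  0.1252 0.0218] rot [-146.5  -25.2 -111.4] zaxis [ 0.384 -0.532 -0.755] F [ 0.3 -0.7  0.3]
[0.1, -1.2, -3.9], [0.2, -1.2, -3.9], [0.3, -1.1, -3.9], [0.4, -1.1, -3.9], [0.4, -1.1, -3.9]
[-3.1, -0.4, -1.6], [-3.1, -0.6, -1.6], [-3.0, -0.9, -1.6], [-3.0, -1.1, -1.6], [-2.9, -1.3, -1.6]
[-2.8, -1.6, -1.6], 
 11 twist each -0.079
0.06 [0.50501878 0.43637591 0.06      ]
0.065 [0.50443039 0.43526348 0.065     ]
0.07 [0.503842   0.43415105 0.07      ]
((-1.1820259898455774, -0.10009738353297948), 1.0498486057917278)
```

Emit:
move_arm(linear=[[0.1,-1.2,-3.9],[0.2,-1.2,-3.9],[0.3,-1.1,-3.9],[0.4,-1.1,-3.9],[0.4,-1.1,-3.9]], twist=[-0.079,-0.079,-0.079,-0.079,-0.079])

```text
clock: 30.5
eef_pos: [0.5294, 0.2191, 0.202]
tcp_rot: [-158.7, -35.9, -87.7]
wrist_force: [1.3, 0.0, -0.8]
opening: 0.0004
```

Emit:
move_arm(linear=[[-3.1,-0.4,-1.6],[-3.1,-0.6,-1.6],[-3,-0.9,-1.6],[-3,-1.1,-1.6],[-2.9,-1.3,-1.6]], twist=[-0.079,-0.079,-0.079,-0.079,-0.079])

```text
clock: 31.0
eef_pos: [0.5115, 0.3938, 0.1745]
tcp_rot: [-176.5, -40.9, -59.5]
wrist_force: [0.9, -0.3, 0.0]
opening: 0.0007
```

Emit:
move_arm(linear=[[-2.8,-1.6,-1.6],[0,0,0]], twist=[-0.079,0])

```text
clock: 31.2
eef_pos: [0.5056, 0.4325, 0.1678]
tcp_rot: [179.6, -40.8, -53.2]
wrist_force: [-0.6, -0.5, -0.0]
opening: 0.0004
```

```bash
python3 -c "
from pl import *
p,R=st(); print(R.round(3)); print('edge',p-.009*R[:,0])
o=.009*R[:,0]
plan(np.array([.504,.4345,.085])+o,np.array([.504,.4345,.068])+o,step=4)
a=grab('scene','s14.png')['frame']
A=cv2.resize(a[130:250,210:310],None,fx=4,fy=4,interpolation=2);B=cv2.resize(a[110:230,370:470],None,fx=4,fy=4,interpolation=2)
cv2.imwrite('pics/c9.png',np.hstack([A,B]))"
```

```text
t 31.2 J [-31.3  58.8 -54.3  80.1  71.2 101.  121.8] p [0.5056 0.4325 0.1678] rot [179.6 -40.8 -53.2] zaxis [ 0.385 -0.527 -0.757] F [-0.6 -0.5 -0. ]
[[ 0.453 -0.804  0.385]
 [-0.607 -0.595 -0.527]
 [ 0.653  0.005 -0.757]]
edge [0.50148402 0.43797604 0.1619637 ]
t 31.2 J [-31.3  58.8 -54.3  80.1  71.2 101.  121.8] p [0.5056 0.4325 0.1678] rot [179.6 -40.8 -53.2] zaxis [ 0.385 -0.527 -0.757] F [-0.6 -0.5 -0. ]
total [-4.7  -0.04  6.11] rows 2 each [-2.35 -0.02  3.05]
total [-1.11 -0.01  1.29] rows 1 each [-1.11 -0.01  1.29]
```

View pics/c9.png

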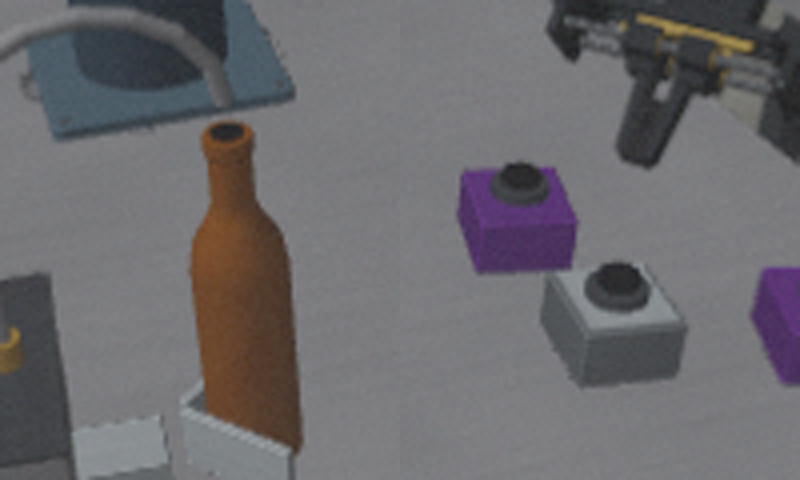

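Emit:
move_arm(linear=[[-2.35,0,3.05],[-2.35,0,3.05],[0,0,0]], twist=[0,0,0])

```text
clock: 31.55
eef_pos: [0.5107, 0.4205, 0.0883]
tcp_rot: [179.3, -41.2, -53.5]
wrist_force: [-0.2, -0.3, 0.3]
opening: 0.0006
```

```bash
python3 -c "
from pl import *
p,R=st(); print('edge',p-.009*R[:,0], 'down1mm tool',R.T@np.array([0,0,-.1]))
c=load('scene');print(ray(c,(423.9,179.7),.065),ray(c,(423.9,179.7),.07))
a=grab('scene','s15.png')['frame']
cv2.imwrite('pics/c10.png',cv2.resize(a[130:220,380:470],None,fx=6,fy=6,interpolation=2))"
```

```text
t 31.55 J [-31.4  64.2 -51.5  81.6  74.2  97.  118. ] p [0.5107 0.4205 0.0883] rot [179.3 -41.2 -53.5] zaxis [ 0.382 -0.536 -0.752] F [-0.2 -0.3  0.3]
edge [0.50669337 0.42593499 0.08238335] down1mm tool [-0.06586639 -0.00090837  0.07523824]
[0.50414291 0.43901064 0.065     ] [0.51054085 0.43441277 0.07      ]
```

View pics/c10.png

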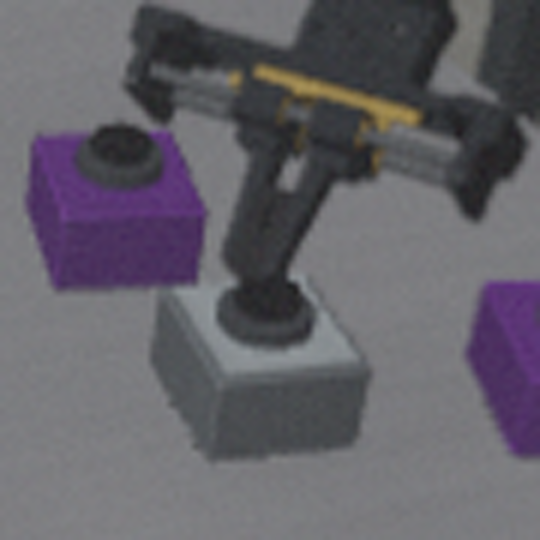

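Emit:
move_arm(linear=[[-0.65,-0.27,-0.76],[0,0,0],[0,0,0],[0,0,0]], twist=[0.135,0.135,0.13,0])

```text
clock: 32.0
eef_pos: [0.508, 0.4348, 0.0971]
tcp_rot: [-161.2, -37.1, -83.2]
wrist_force: [-0.5, 0.7, 0.0]
opening: 0.0004
```

```bash
python3 -c "
from pl import *
p,R=st(); o=R@np.array([-.009,.0175,0]); print('corner',p+o,o,(p+R@np.array([-.0375,.0935,-.064])))
plan(np.array([.505,.4345,.073])-o,np.array([.505,.4345,.067])-o,np.array([.505,.4345,.059])-o,step=.2)"
```

```text
t 32.0 J [-33.   63.4 -50.6  80.2  73.   96.7  95.4] p [0.508  0.4348 0.0971] rot [-161.2  -37.1  -83.2] zaxis [ 0.387 -0.529 -0.756] F [-0.5  0.7  0. ]
corner [0.49105134 0.43662231 0.08716671] [-0.01690037  0.00181166 -0.00991692] [0.39390187 0.46993986 0.0988359 ]
t 32.0 J [-33.   63.4 -50.6  80.2  73.   96.7  95.4] p [0.508  0.4348 0.0971] rot [-161.2  -37.1  -83.2] zaxis [ 0.387 -0.529 -0.756] F [-0.5  0.7  0. ]
total [-0.55 -0.85  1.72] rows 10 each [-0.06 -0.09  0.17]
total [-0.36  0.15  0.45] rows 3 each [-0.12  0.05  0.15]
total [-0.48  0.21  0.6 ] rows 5 each [-0.1   0.04  0.12]
```

Emit:
move_arm(linear=[[-0.28,-0.43,0.86],[-0.27,-0.42,0.86],[-0.12,0.05,0.15],[-0.12,0.05,0.15],[0,0,0]], twist=[0,0,0,0,0])

```text
clock: 32.5
eef_pos: [0.5221, 0.4316, 0.0764]
tcp_rot: [-161.4, -37.3, -83.1]
wrist_force: [2.2, -1.5, 3.6]
opening: 0.0004
```

```bash
python3 -c "
from pl import *
p,R=st(); print('corner',p+R@np.array([-.009,.0175,0]))"
```

```text
t 32.5 J [-32.8  65.2 -49.5  79.1  74.3  95.5  96.1] p [0.5221 0.4316 0.0764] rot [-161.4  -37.3  -83.1] zaxis [ 0.386 -0.531 -0.754] F [ 2.2 -1.5  3.6]
corner [0.50513534 0.4333995  0.0665215 ]
```

Emit:
move_arm(linear=[[-0.12,0.05,0.15],[-0.12,0.05,0.15],[0,0,0]], twist=[0,0,0])

```text
clock: 32.8
eef_pos: [0.522, 0.4319, 0.0734]
tcp_rot: [-161.3, -37.3, -83.1]
wrist_force: [2.9, -2.3, 8.5]
opening: 0.0007
```

Emit:
move_arm(linear=[[-0.12,0.05,0.15],[0,0,0]], twist=[0,0])

```text
clock: 33.0
eef_pos: [0.5222, 0.4319, 0.0729]
tcp_rot: [-161.2, -37.3, -83.2]
wrist_force: [1.9, -2.1, 14.6]
opening: 0.0007
```

Emit:
move_arm(linear=[[-0.12,0.05,0.15],[0,0,0]], twist=[0,0])

```text
clock: 33.2
eef_pos: [0.5223, 0.4319, 0.0725]
tcp_rot: [-161.1, -37.4, -83.3]
wrist_force: [-0.4, -3.7, 21.8]
opening: 0.0006
```

Emit:
move_arm(linear=[[0.6,-0.26,-0.75],[0.9,-0.4,-1.1],[1.8,-0.8,-2.2],[2.4,-1,-3],[2.4,-1,-3]], twist=[0,0,0,0,0])

```text
clock: 33.7
eef_pos: [0.5208, 0.4323, 0.2024]
tcp_rot: [-161.7, -37.2, -82.8]
wrist_force: [0.3, 0.8, 1.5]
opening: 0.0009
```

Emit:
move_arm(linear=[[2,-0.8,-2.5],[0,0,0],[0,0,0]], twist=[0,0,0])

```text
clock: 34.0
eef_pos: [0.521, 0.4325, 0.2351]
tcp_rot: [-161.5, -37.1, -82.9]
wrist_force: [-0.5, 0.4, -0.8]
opening: 0.0003
```

```bash
python3 -c "
from pl import *
st(); a=grab('scene')['frame'];b=grab('top')['frame']
cv2.imwrite('pics/fin.png',np.hstack([cv2.resize(a[100:330,90:510],(420*1,230))[:, :],cv2.resize(b[100:330,110:490],(380,230))]))"
```

```text
t 34.0 J [-31.2  54.1 -53.8  76.8  68.6 103.4 104.4] p [0.521  0.4325 0.2351] rot [-161.5  -37.1  -82.9] zaxis [ 0.386 -0.528 -0.757] F [-0.5  0.4 -0.8]
```

The picture limit is reached, so I'll do a numeric check: fit the bottle's silhouette by colour in both views and compare with the filler seat.

```bash
python3 -c "
from pl import *
from scipy.optimize import minimize
f=np.load('filler.npy'); print('seat',f[:2])
a=np.linspace(0,2*np.pi,24)
def sil(c,x,y,zmin):
    m=np.zeros((400,640),np.uint8)
    def hull(r,z0,z1):
        P=[[x+r*np.cos(t),y+r*np.sin(t),z] for t in a for z in (z0,z1)]
        cv2.fillConvexPoly(m,cv2.convexHull(np.round(proj(c,P)*16).astype(np.int32)),1,shift=4)
    hull(.031,zmin,.145); hull(.0135,.18,.245); return m
import cv2
for nm,zmin in(('scene',.05),('top',0.)):
  for tag in('now','start'):
    c=load(nm); im=c['frame'] if tag=='now' else cv2.imread(f'pics/{nm}0.png')
    h=cv2.cvtColor(im,cv2.COLOR_BGR2HSV); M=((h[...,0]<20)&(h[...,1]>110)&(h[...,2]>30)).astype(np.uint8)
    g=(f[0],f[1]) if tag=='now' else (.561,.126)
    best=(1e9,)
    for x in np.arange(g[0]-.015,g[0]+.0151,.0015):
      for y in np.arange(g[1]-.015,g[1]+.0151,.0015):
        s=sil(c,x,y,zmin); e=int((s&(1-M)).sum()*2)-int((s&M).sum())
        if e<best[0]: best=(e,x.round(4),y.round(4))
    print(nm,tag,best,M[100:260,200:360].sum())
"
```

```text
seat [ 0.54788805 -0.03754875]
scene now (-483, np.float64(0.5449), np.float64(-0.039)) 1239
scene start (-634, np.float64(0.5685), np.float64(0.123)) 1399
top now (-231, np.float64(0.5494), np.float64(-0.039)) 284
top start (-241, np.float64(0.561), np.float64(0.126)) 500
```

Silhouette fits put the bottle at (0.549, −0.039) in the top view and (0.545, −0.039) in the scene view. The seat is at (0.548, −0.0375), so they agree to within 2–3 mm. Handing in.

```bash
python3 -c "
from cell import *
print(hand_in())"
```

```text
the job is handed in; nothing more can be done
None
```

The bottle stands in the V-stop under the spout, the start button was then pressed and released, and I handed the job in at about 34 s of the 64 s allowed.

**Approach:** Pointing straight down, the gripper body would have hit the bottle before a low fingertip could. I leaned the tool about 40° by driving it past its reach and joint limits. In that first out-of-reach move the wrist reading rose to 99 N for a moment with nothing seen touching, below the 120 N limit, and joints ran right up to their range limits.

**Pushing:** With the fingers closed, I pushed about 24–32 mm above the table, and the bottle slid upright. It first lodged against only one fence. I worked it sideways and re-pushed until it no longer moved under 17–20 N from either side.

**Button:** I pressed the grey box's button with a finger corner. It gave about 6 mm and then stopped hard at 22 N. I then lifted clear to z = 0.235 m, where the wrist force read about zero.

**Last checks:**
- **Bottle position:** the fits gave (0.549, −0.039) in the top view and (0.545, −0.039) in the scene view. The measured seat is (0.548, −0.0375), so they agree within the calibration.
- **Disagreement:** one image-shift reading just after I backed off read −1.2 px. I put it down to the gripper leaving the window, and the fits above don't show a shift.
- **Not checked:** I had used all 12 pictures, so I did not view the final scene. That the button came back up rests only on the finger having left it. I did not measure the flask, beaker and stopper again at the end.

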